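# Unload the finished carrier, load new ones onto the reader ramp and clamp them

### The arm

A 6-joint arm with a two-finger parallel gripper is mounted at the origin on a cart in front of the work surface, level with it; the furniture and walls round the work are solid. World frame = base frame: x ahead of the robot, y to its left, z up, the work surface at z = 0. Lengths are in mm, angles in rad, forces in N, time in s.
With the tool pointing down it reaches from about 225 to 725 mm from the base axis. Payload 3.1 kg.
Tool frame: the origin (TCP) lies between the finger pads; the fingertips stand 14 mm ahead of it and the grasp point (between the pads) lies 5 mm behind it (manip.nose_length is the distance from the TCP to the fingertips, in mm); z points along the fingers, x is the direction in which the jaws open and shut, and the axes are right-handed (so a half turn about z gives the same grasp; the last joint's range is limited). The gripper opens to 85 mm and grips with 20 to 120 N. Pads are 22 mm wide; open, the fingers measure 114 mm over their backs; the gripper's body (76 mm by 85 mm) begins 54 mm behind the grasp point. The pads swing forward as they close: fully open they stand 13 mm farther back than shut.
Start: joints at [-1.305, 0.048, 0.099, 1.622, 0, 1.443], TCP at [201.427, -484.814, 245.312] pointing down, gripper open.
Joint ranges: [-2.91, 2.91], [-0.99, 1.94], [-1.21, 1.42], [-2.12, 2.29], [-1.49, 1.47], [-3.14, 3.14]. Speed limits (rad/s): [2.79, 2.79, 3.14, 3.14, 3.14, 3.14].

### API

Orientations are given as a rotation vector (axis times angle).
In Python, from plant import manip, viewer gives the robot as it stands. The module is installed in compiled form; this text tells all that it offers.
- The arm moves only by the tool step_arm, never from a script. Its arguments are lists of equal length, an entry for each row: "offset": the shift along the tool's x, y, z in mm, a list of three; "yaw": the turn about the tool's z in rad; "grip": the opening, from 0 (shut) to 1 (fully open). A call has 1 to 8 rows; each row is the pose to reach, as a shift and turn from the pose measured when the call began, along the tool's axes at that moment; what a row does not reach only later rows make up. A row lasts 1/12 s, in which the tool goes at most 41.7 mm and 7.16 degrees, less where a joint would pass 70% of its speed; a pose out of reach is approached as far as the arm can. A call with a gripper value outside its range is refused whole. The fingers move at their own pace and stop on an object; "squeeze" is the grip in N (left out, the last holds). Time passes only in rows, so rows that repeat a pose let the fingers close. It gives the time, the measured TCP pose, the force and the opening at its end, in the units of the state.
- manip.observe(): the state, without advancing time (a new reading comes with each control period).
- viewer.grab_frame(name): name is "side" or "top"; returns the picture (420x560x3 uint8, blue, green, red); there is no depth.
- viewer.camera_model(name): a dict with "K" (3x3 intrinsics, pixels), "k1" (the pictures are not rectified: a ray, as slopes to the right and down, at radius r is drawn at 1 + k1 r^2 times it, then the intrinsics apply), "rvec" (rotation vector, rad) and "tvec" (3), from world to camera coordinates, as OpenCV has them. Camera axes: x right, y down, z forward; pixel columns grow to the right and rows downward; lengths in mm; the calibration is good to about 2 mm. A picture is of the moment at which its call begins. camera_model takes no time and is no camera call.
- manip.job_done(): hands the job in, once; it reports no verdict.
The state is a dict: "t": time; "q": joint angles; "dq": joint speeds; "effort": joint torques, N m; "tool_pos": TCP position; "tool_rot": TCP orientation; "contact_force": force on the tool from outside, world axes, zero at the start; "wrist_torque": the same for the moment, N m; "finger_gap": opening from 0.0 (shut) to 1.0 (fully open).
Only numpy, scipy, OpenCV 4.12 (cv2) and the standard library are available. Lean on these libraries where they do the work, as an engineer would, in place of code of your own. Each camera call takes 0.05 s, during which the arm holds its last target.

### The job

Swing the red-handled clamp lever on the ramp fully open, lift the green finished carrier out of the lane and stand it in the middle of the small cork mat, and set every blue bush carrier on the lower end of the ramp and push it up the lane, so that the first rests against the top stop under the hood and the others follow in one row, each touching the one before. With all of them up, swing the lever fully shut and leave everything else on the desk alone.

Things in the scene. Friction and masses are not known exactly. Their poses are not given: they have to be found in the camera images.
- lane: tilted aluminium lane of the fixed ramp, 8 degrees, 304 x 76 mm. Origin on its surface, middle of the lower end, 7.5 mm above the desk; x up the slope, y across (towards the robot, away from the clamp hinge), z square to it. Open at the sides to x = 61 mm, lead-in guides to 80, then 58 mm wide between rails 10 mm high up to the stop at x = 274. Carriers in a row have centres at x = 242, 178, 114 mm
- landing (a point): point on the lane surface, on its centre line, 36 mm up from the lower end. A carrier with its length along the lane can be set down centred here even behind two that are home, and holds there by friction
- stop_foot (a point): point on the lane surface, on its centre line, at the face of the top stop (lane x = 274 mm)
- hood_edge (a point): middle of the lower edge of the grey hood's mouth, 41 mm above the lane surface at lane x = 229 mm. The hood plate (4 mm thick) reaches from here to the top stop, so that a carrier can only be slid under it; the black reader head on it, from lane x = 256 mm on, reaches 61 mm above the surface
- clamp (a joint): angle of the clamp lever, rad: 0 fully shut (its steel rail lies over the carriers' far edges, 2 mm above their bases, lane x = 98 to 226 mm), 1.9 fully open (lever and rail lean back, away from the robot; the rail then reaches 34 mm above the lane surface beside the far side rail). It stays where it is left; 2 to 3 N at the handle moves it
- clamp_grip (a point): middle of the red round handle, 14 mm in diameter, 48 mm of it free, axis along lane x, beyond the top stop at lane x = 332 mm. An arm 75 mm long joins its end nearer the stop to the hinge. Shut, the arm rises 0.35 rad from the hinge towards lane +y; opening turns it about lane x by the right-hand rule, up and over to lane -y
- clamp_hinge (a point): point on the clamp's hinge axis (along lane x, at lane y = -36.5 mm, 19 mm above the lane surface), level with the middle of the handle (lane x = 332 mm)
- carrier_a_center (a point): blue carrier, loose, 0.18 kg, absent in some runs (None): base 64 (its x) x 54 (its y) x 14 mm high, one cream bush (upright ring, 34 mm outer diameter, 20 mm high) fixed in its middle, 34 mm high in all. This point: on the bush's axis, 17 mm above the underside, z up. It may be lifted by the bush; end for end it is the same
- carrier_b_center (a point): blue carrier, loose, 0.18 kg, absent in some runs (None): base 64 (its x) x 54 (its y) x 14 mm high, one cream bush (upright ring, 34 mm outer diameter, 20 mm high) fixed in its middle, 34 mm high in all. This point: on the bush's axis, 17 mm above the underside, z up. It may be lifted by the bush; end for end it is the same
- carrier_c_center (a point): blue carrier, loose, 0.18 kg, absent in some runs (None): base 64 (its x) x 54 (its y) x 14 mm high, one cream bush (upright ring, 34 mm outer diameter, 20 mm high) fixed in its middle, 34 mm high in all. This point: on the bush's axis, 17 mm above the underside, z up. It may be lifted by the bush; end for end it is the same
- done_carrier_center (a point): finished carrier, loose, 0.18 kg: green base, otherwise just like the blue carriers (64 x 54 x 14 mm base with a bush 34 mm in diameter, 20 mm high). At the start it stands in the lane between landing and hood, under the clamp rail. This point: on the bush's axis, 17 mm above the underside
- mat_top (a point): centre of the top of the fixed cork mat, 100 x 80 mm, 2 mm thick, z up, on the desk between the marking machine's base plate (31 mm high) and the tool tray (16 mm high)
- plug_gauge: steel plug gauge 118 mm long, 33 mm thick, lying on the desk; bystander
- pen_1: white pen with a blue cap, 135 mm long, 16 mm thick, lying on the desk; bystander

How it is judged:
By the outcome, as a careful person would: the job done as asked, in the order asked, and still so for the second after the job is handed in, with the robot touching nothing.
Of carrier_a, carrier_b, carrier_c only 2 to 3 are there at a start; the rules pass over those that are not, and their reading is None.
At some moment in a run one of carrier_a, carrier_b, carrier_c may be knocked a few centimetres aside while the robot is not near it.
Once in a run the grip may slacken for a moment while it holds something.
It also fails if it takes over 208 s, if anything falls off the work surface, if the arm or the gripper's body presses on something with over 40 N, if the wrist force passes 120 N, or if a joint passes its speed limit or range.

## Working session

There is one attempt and no reset: what is moved stays moved. The work goes in short steps, Python scripts to look and compute and a tool call to move; the robot and the scene stay as the last step left them, time stands still between calls to the robot, and variables do not carry over. Pictures are saved under pics/ and viewed, and the job is handed in when it is done.

Besides the shell and the picture viewer there is one more tool, called after ">>>" by a JSON object that holds its "method" and its "body", one argument or row to a line. step_arm: Moves the arm, as the interface text tells. Its arguments: {"type":"object","properties":{"offset":{"type":"array"},"yaw":{"type":"array"},"grip":{"type":"array"},"squeeze":{"type":"number"}},"required":["offset","yaw","grip"]}

```bash
mkdir -p pics; ls
python3 - <<'E'
from plant import manip, viewer
import cv2
print(manip.observe())
for n in("side","top"):
    f=viewer.grab_frame(n); cv2.imwrite(f"pics/{n}0.png",f); print(n,viewer.camera_model(n))
E
```

```text
pics
{'t': 0.0, 'q': array([-1.30479902e+00,  4.87372544e-02,  9.75611706e-02,  1.62197617e+00,
       -2.90353655e-06,  1.44300373e+00]), 'dq': array([-0.0001994 , -0.0015807 , -0.00129605, -0.00068702, -0.00100076,
       -0.00034037]), 'effort': array([-6.28217203e-04, -3.38778877e+01,  3.20016682e+01,  2.00037332e-02,
       -1.87143314e-04,  6.01990052e-06]), 'tool_pos': array([ 201.27496824, -484.25601703,  244.1057431 ]), 'tool_rot': array([-2.61180451,  1.74309224,  0.00279283]), 'contact_force': array([0.06175927, 0.3911742 , 1.44901179]), 'wrist_torque': array([ 0.00580869,  0.00946267, -0.05255274]), 'finger_gap': 1.0026082915672663}
side {'K': array([[485.40478455,   0.        , 278.53010794],
       [  0.        , 485.40478455, 207.15164157],
       [  0.        ,   0.        ,   1.        ]]), 'k1': -0.04652255720519972, 'rvec': array([ 0.44067811, -2.62771126,  1.34233665]), 'tvec': array([ 485.84234151,  162.53452464, 1659.03816328])}
top {'K': array([[397.10704476,   0.        , 279.84862933],
       [  0.        , 397.10704476, 203.32234467],
       [  0.        ,   0.        ,   1.        ]]), 'k1': 0.00982792884014919, 'rvec': array([ 2.16174009, -2.11434827,  0.13514148]), 'tvec': array([ -15.60193702,  516.89288109, 1107.34732654])}
```

View pics/side0.png

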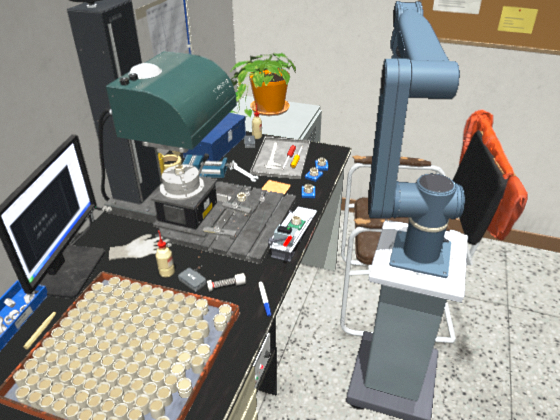

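View pics/top0.png

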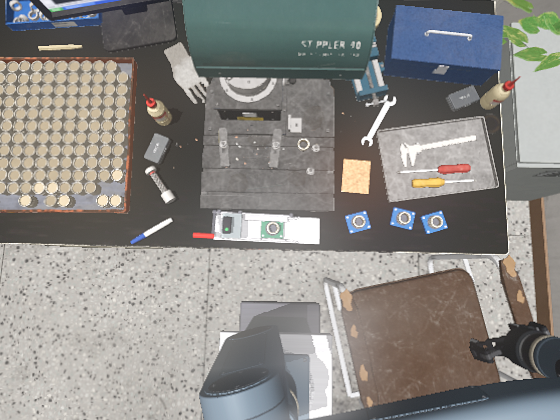

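```bash
cat > h.py <<'E'
from plant import manip, viewer
import cv2, numpy as np
from scipy.spatial.transform import Rotation as R
from scipy.optimize import least_squares
def cam(n):
    c=viewer.camera_model(n); return c['K'],np.array([c['k1'],0,0,0,0.]),c['rvec'],c['tvec']
def proj(n,P):
    K,d,r,t=cam(n); return cv2.projectPoints(np.array(P,float).reshape(-1,1,3),r,t,K,d)[0].reshape(-1,2)
def ray(n,px):
    K,d,r,t=cam(n); u=cv2.undistortPoints(np.array(px,float).reshape(-1,1,2),K,d).reshape(-1,2)
    M=cv2.Rodrigues(r)[0]; D=np.c_[u,np.ones(len(u))]@M; return -M.T@t,D
def at_z(n,px,z):
    C,D=ray(n,px); return C+D*((z-C[2])/D[:,2])[:,None]
def crop(n,f,x0,y0,w,h,s,name):
    c=f[y0:y0+h,x0:x0+w]; cv2.imwrite(f"pics/{name}.png",cv2.resize(c,None,fx=s,fy=s,interpolation=cv2.INTER_CUBIC))
E
python3 - <<'E'
from h import *
f=cv2.imread("pics/top0.png"); crop('top',f,185,195,160,60,5,"t1"); crop('top',f,325,150,130,95,6,"t2")
f=cv2.imread("pics/side0.png"); crop('side',f,240,130,100,130,4.5,"s1")
print(at_z('top',[[358,222],[403,218],[434,222],[356,176],[273,229],[204,235]],0).round(1))
print(ray('top',[[0,0]])[0],ray('side',[[0,0]])[0])
E
```

```text
[[ 471.8 -234.9    0. ]
 [ 486.5 -366.9    0. ]
 [ 476.6 -456.9    0. ]
 [ 610.  -229.6    0. ]
 [ 445.6   15.     0. ]
 [ 423.4  218.2    0. ]]
[ 352.81882599  -26.5699187  1169.8088254 ] [  39.95399216 1338.05198576 1105.84286479]
```

View pics/t1.png

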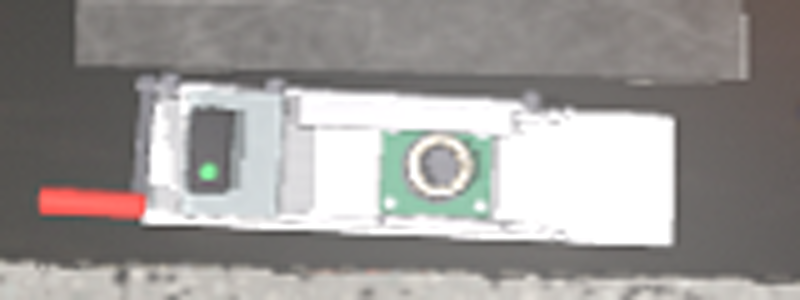

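View pics/t2.png

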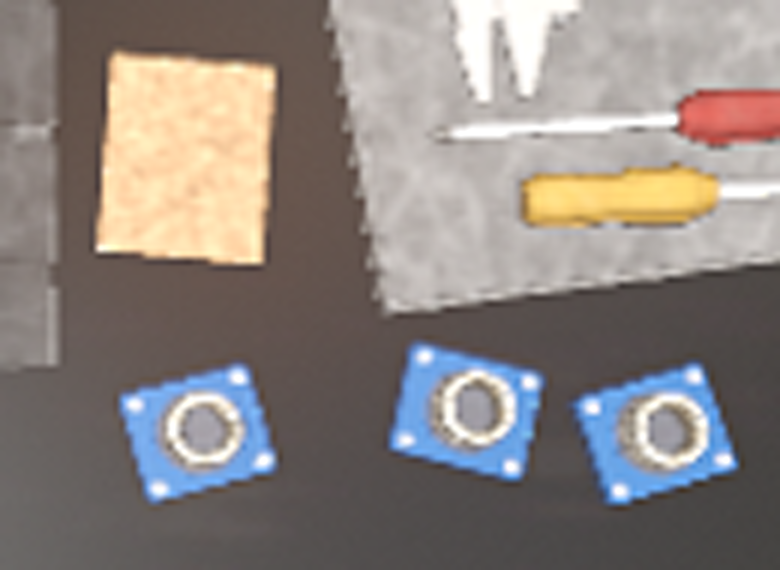

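View pics/s1.png

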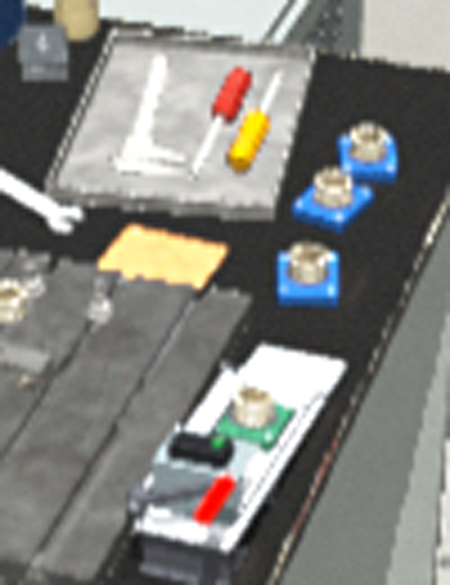

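```bash
cat >> h.py <<'E'
def laneT(p):
    ox,oy,yaw=p; t=np.deg2rad(8)
    ex=np.array([np.cos(t)*np.cos(yaw),np.cos(t)*np.sin(yaw),np.sin(t)])
    ey=np.array([-np.sin(yaw),np.cos(yaw),0]); ez=np.cross(ex,ey)
    return np.array([ox,oy,7.5]),np.c_[ex,ey,ez]
def lane(p,P):
    o,M=laneT(p); return o+np.atleast_2d(P)@M.T
def tolane(p,W):
    o,M=laneT(p); return (np.atleast_2d(W)-o)@M
def rects(n,f,kind,z=14,roi=None):
    hsv=cv2.cvtColor(f,cv2.COLOR_BGR2HSV)
    rng={'blue':((100,120,110),(120,255,255)),'green':((60,90,50),(90,255,190)),'cork':((8,60,150),(25,200,255))}[kind]
    m=cv2.inRange(hsv,*rng)
    if roi: mm=np.zeros_like(m); x0,y0,x1,y1=roi; mm[y0:y1,x0:x1]=m[y0:y1,x0:x1]; m=mm
    m=cv2.morphologyEx(m,cv2.MORPH_CLOSE,np.ones((3,3)))
    out=[]
    for c in cv2.findContours(m,cv2.RETR_EXTERNAL,cv2.CHAIN_APPROX_NONE)[0]:
        if cv2.contourArea(c)<60: continue
        w=at_z(n,c.reshape(-1,2),z)[:,:2].astype(np.float32)
        (cx,cy),(a,b),ang=cv2.minAreaRect(w)
        if a<b: a,b=b,a; ang+=90
        ang=(ang+90)%180-90
        out.append((round(cx,1),round(cy,1),round(a,1),round(b,1),round(ang,1)))
    return out
E
python3 - <<'E'
from h import *
T=[((0,38,0),(319.4,243.8)),((0,-38,0),(319.4,218.4)),((356,33.95,44.7),(193,235)),((308,33.95,44.7),(214,236.4))]
S=[((0,38,0),(316.7,210.4)),((0,-38,0),(298.2,206.7)),((308,33.95,44.7),(290.2,237.1)),((356,33.95,44.7),(285.1,245.1))]
def res(p):
    return np.r_[(proj('top',lane(p,[a for a,_ in T]))-[b for _,b in T]).ravel(),(proj('side',lane(p,[a for a,_ in S]))-[b for _,b in S]).ravel()]
s=least_squares(res,[430,-120,1.5]); print(s.x,np.rad2deg(s.x[2]),s.fun.round(1))
def r2(p): return res(p)[:8]
s2=least_squares(r2,[430,-120,1.5]); print(s2.x,s2.fun.round(1))
f=cv2.imread("pics/top0.png")
print(rects('top',f,'blue',14,(330,200,460,240)));print(rects('top',f,'green',40,(240,210,320,243)));print(rects('top',f,'cork',2,(335,150,380,200)))
g=cv2.imread("pics/side0.png")
print(rects('side',g,'blue',14,(290,150,340,200)))
p=s.x
pts=[(x,y,0) for x in (0,274) for y in(-38,38)]+[(274,0,0),(229,0,41),(242,0,34),(178,0,34)]
for n,im in(('top',f),('side',g)):
    im=cv2.resize(im,None,fx=4,fy=4)
    for q in proj(n,lane(p,pts)): cv2.circle(im,tuple(int(v*4+2) for v in q),4,(255,0,255),1)
    im=im[190*4:250*4,185*4:330*4] if n=='top' else im[190*4:270*4,255*4:330*4]
    cv2.imwrite(f"pics/ov_{n}.png",im)
E
```

```text
[ 441.62345103 -124.45726861    1.54799509] 88.69358546376615 [ 0.8  0.4  1.6 -0.1  1.5  0.4 -1.5 -0.  -0.2 -0.1 -0.5 -0.3 -0.6  2.3
 -0.4  1.6]
[ 442.28167017 -122.8133222     1.5489806 ] [ 0.2  0.2  1.  -0.4  0.9  0.3 -2.  -0.2]
[(470.7, -231.0, 64.4, 52.1, -74.7), (475.4, -451.0, 65.4, 53.5, -72.8), (484.1, -360.4, 64.1, 53.0, 77.0)]
[]
[(610.5, -228.1, 102.6, 82.5, -4.0)]
[(468.2, -228.4, 80.6, 57.0, -72.9), (477.5, -400.2, 174.7, 72.9, 86.8)]
```

View pics/ov_top.png

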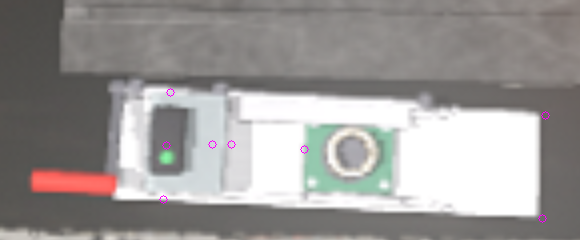

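View pics/ov_side.png

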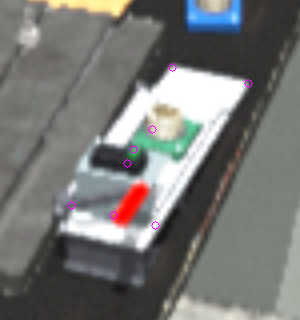

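```bash
cat > ov.py <<'E'
from h import *
def wire(n,f,p,roi,s,name):
    x0,y0,x1,y1=roi
    im=cv2.resize(f[y0:y1,x0:x1],None,fx=s,fy=s,interpolation=cv2.INTER_CUBIC)
    L=[[(0,-38,0),(0,38,0)],[(0,38,0),(304,38,0)],[(0,-38,0),(304,-38,0)],[(304,-38,0),(304,38,0)],
       [(80,29,10),(274,29,10)],[(80,-29,10),(274,-29,10)],[(229,-30,41),(229,30,41)],[(256,-12,61),(256,12,61)],[(308,33.95,44.7),(356,33.95,44.7)],[(332,-36.5,19),(332,33.95,44.7)],[(98,-25,16),(226,-25,16)]]
    for a,b in L:
        q=(proj(n,lane(p,[a,b]))-[x0,y0]+.5)*s
        cv2.line(im,tuple(q[0].astype(int)),tuple(q[1].astype(int)),(255,0,255),1)
    cv2.imwrite(f"pics/{name}.png",im)
E
python3 - <<'E'
from ov import *
p=(441.9,-123.6,1.5485)
wire('top',cv2.imread('pics/top0.png'),p,(188,205,328,250),5.7,'w1')
wire('side',cv2.imread('pics/side0.png'),p,(255,195,330,270),8,'w2')
E
```

```text
(no output)
```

View pics/w1.png

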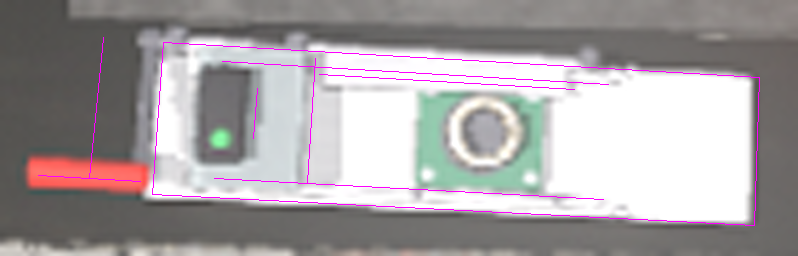

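View pics/w2.png

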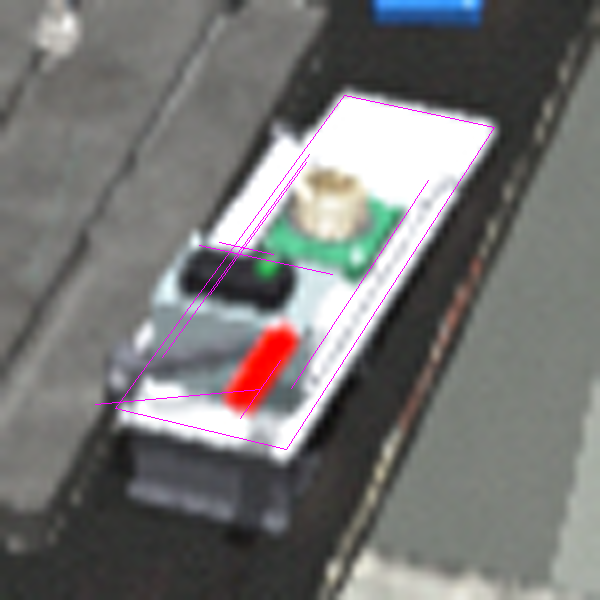

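```bash
cat >> h.py <<'E'
LP=(441.9,-122.8,1.5485)
def th():
    M=R.from_rotvec(manip.observe()['tool_rot']).as_matrix(); return np.arctan2(M[1,0],M[0,0]),M
def go(W,ang=None):
    """offset & yaw to world TCP W with tool-x heading ang (mod pi)"""
    s=manip.observe(); t,M=th(); d=M.T@(np.array(W,float)-s['tool_pos'])
    y=0
    if ang is not None: y=-((ang-t+np.pi/2)%np.pi-np.pi/2)
    print('off',d.round(1),'yaw',round(y,3),'rows>=',int(np.ceil(max(np.linalg.norm(d)/41.7,abs(y)/0.125))), 'q6',s['q'][5].round(2))
def st():
    s=manip.observe(); print('t',round(s['t'],2),'tcp',s['tool_pos'].round(1),'th',th()[0].round(3),'F',s['contact_force'].round(1),'gap',round(s['finger_gap'],3),'q',s['q'].round(2))
E
python3 - <<'E'
from h import *
st(); print(manip.nose_length, th()[1].round(3))
C,D=ray('top',[(273.4,227.8)])
o,M=laneT(LP); # intersect with lane z=34
k=(34-(C-o)@M[:,2])/(D[0]@M[:,2]); print('green lane',tolane(LP,C+k*D[0]).round(1))
print('lane yaw heading of y axis',np.arctan2(*M[:2,1][::-1]))
for nm,P in dict(grip=(332,33.95,44.7),hinge=(332,-36.5,19),opn=(332,-36.5+75*np.cos(2.25),19+75*np.sin(2.25)),landing=(36,0,0)).items(): print(nm,lane(LP,P).round(1))
W=lane(LP,(332,33.95,44.7))[0]; go(W+[0,0,105],LP[2]+np.pi/2)
E
```

```text
t 0.1 tcp [ 201.3 -484.3  244.2] th -1.177 F [-0.6 -0.1  0.1] gap 0.998 q [-1.3   0.05  0.1   1.62  0.    1.44]
14.0 [[ 0.384 -0.923 -0.001]
 [-0.923 -0.384  0.002]
 [-0.002 -0.    -1.   ]]
green lane [[140.7   0.8  34. ]]
lane yaw heading of y axis 3.1192963267948968
grip [[415.1 200.4  98. ]]
hinge [[485.7 202.4  72.5]]
opn [[532.6 193.3 130.3]]
landing [[442.7 -87.2  12.5]]
off [-550.1 -460.2   42.6] yaw -1.155 rows>= 18 q6 1.44
```

>>> {"method": "step_arm", "body": {
  "offset": [
    [-550, -460, 40],
    [-550, -460, 40],
    [-550, -460, 40],
    [-550, -460, 40],
    [-550, -460, 40],
    [-550, -460, 40],
    [-550, -460, 40],
    [-550, -460, 40]
  ],
  "yaw": [-1.155, -1.155, -1.155, -1.155, -1.155, -1.155, -1.155, -1.155],
  "grip": [0.6, 0.6, 0.6, 0.6, 0.6, 0.6, 0.6, 0.6],
  "squeeze": 25
}}

```text
t: 0.77
tool_pos: [300.3, -165.1, 226.3]
tool_rot: [-3.128, 0.27, 0.001]
contact_force: [2.2, -0.4, -0.1]
finger_gap: 0.597
```

Run:
```python
from h import *
st();W=lane(LP,(332,33.95,44.7))[0]; go(W+[0,0,105],LP[2]+np.pi/2)
```

```text
t 0.77 tcp [ 300.3 -165.1  226.3] th -0.172 F [ 2.2 -0.4 -0.1] gap 0.597 q [-0.7  -0.43 -0.35  1.66  0.    1.04]
off [  50.6 -379.8   24.1] yaw -0.15 rows>= 10 q6 1.04
```

>>> {"method": "step_arm", "body": {
  "offset": [
    [50, -380, 24],
    [50, -380, 24],
    [50, -380, 24],
    [50, -380, 24],
    [50, -380, 24],
    [50, -380, 24],
    [50, -380, 24],
    [50, -380, 24]
  ],
  "yaw": [-0.15, -0.15, -0.15, -0.15, -0.15, -0.15, -0.15, -0.15],
  "grip": [0.6, 0.6, 0.6, 0.6, 0.6, 0.6, 0.6, 0.6]
}}

```text
t: 1.43
tool_pos: [398.8, 153.0, 205.8]
tool_rot: [-3.14, 0.033, 0.001]
contact_force: [0.9, -1.4, -0.0]
finger_gap: 0.6
```

Run:
```python
from h import *
st();W=lane(LP,(332,33.95,44.7))[0]; go(W+[0,0,60],LP[2]+np.pi/2)
```

```text
t 1.43 tcp [398.8 153.  205.8] th -0.021 F [ 0.9 -1.4 -0. ] gap 0.6 q [ 0.21 -0.21 -0.22  1.56  0.    1.8 ]
off [ 15.4 -47.7  47.9] yaw 0.001 rows>= 2 q6 1.8
```

>>> {"method": "step_arm", "body": {
  "offset": [
    [15, -48, 30],
    [15, -48, 48],
    [15, -48, 48],
    [15, -48, 48]
  ],
  "yaw": [0, 0, 0, 0],
  "grip": [0.6, 0.6, 0.6, 0.6]
}}

```text
t: 1.77
tool_pos: [412.8, 200.9, 155.4]
tool_rot: [3.141, -0.03, -0.01]
contact_force: [-0.8, -0.2, 0.6]
finger_gap: 0.598
```

Run:
```python
from h import *
f=viewer.grab_frame('side'); crop('side',f,235,150,110,110,5.4,'s2')
g=viewer.grab_frame('top'); crop('top',g,180,190,150,70,5.3,'t3')
st();W=lane(LP,(332,33.95,44.7))[0]; go(W+[0,0,0],LP[2]+np.pi/2)
```

```text
t 1.87 tcp [414.7 200.2 158.3] th -0.022 F [ 0.3 -0.7  0.4] gap 0.601 q [ 0.3  -0.12 -0.24  1.45  0.    1.9 ]
off [ 0.5 -0.2 60.4] yaw 0.001 rows>= 2 q6 1.9
```

View pics/s2.png

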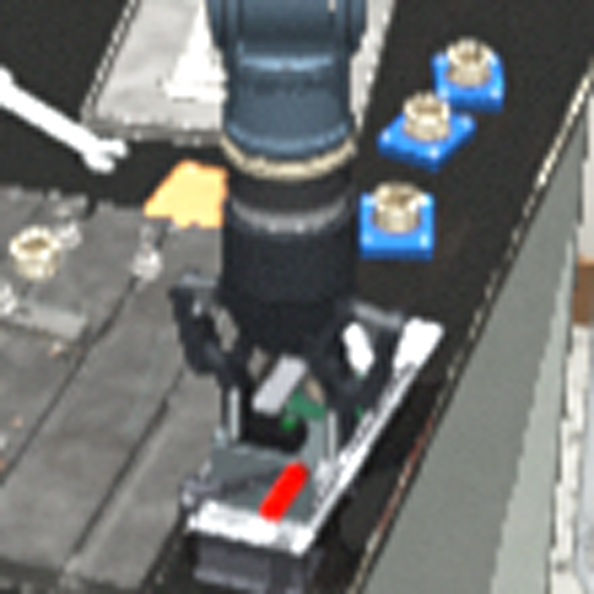

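View pics/t3.png

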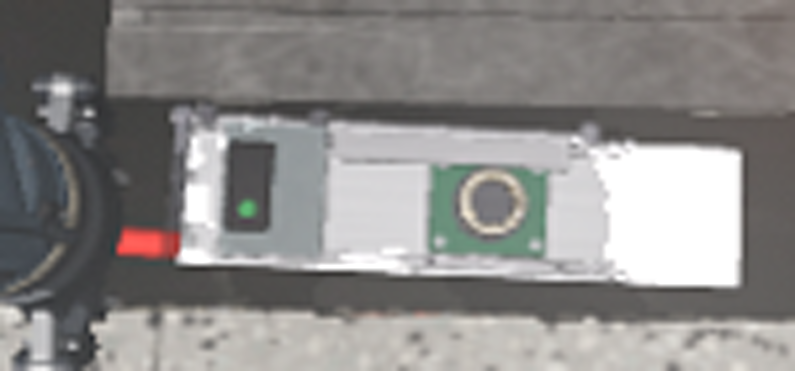

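>>> {"method": "step_arm", "body": {
  "offset": [
    [0, 0, 30],
    [0, 0, 62],
    [0, 0, 62],
    [0, 0, 62]
  ],
  "yaw": [0, 0, 0, 0],
  "grip": [0.6, 0.6, 0.6, 0.6]
}}

```text
t: 2.2
tool_pos: [413.4, 198.8, 95.9]
tool_rot: [-3.141, 0.037, 0.005]
contact_force: [-0.7, 0.0, 0.0]
finger_gap: 0.599
```

Run:
```python
from h import *
f=viewer.grab_frame('side'); crop('side',f,255,190,75,75,8,'s3')
st()
```

```text
t 2.25 tcp [415.2 199.5  97.9] th -0.023 F [0.2 0.1 0.2] gap 0.602 q [ 0.3  -0.1  -0.34  1.33  0.    1.9 ]
```

View pics/s3.png

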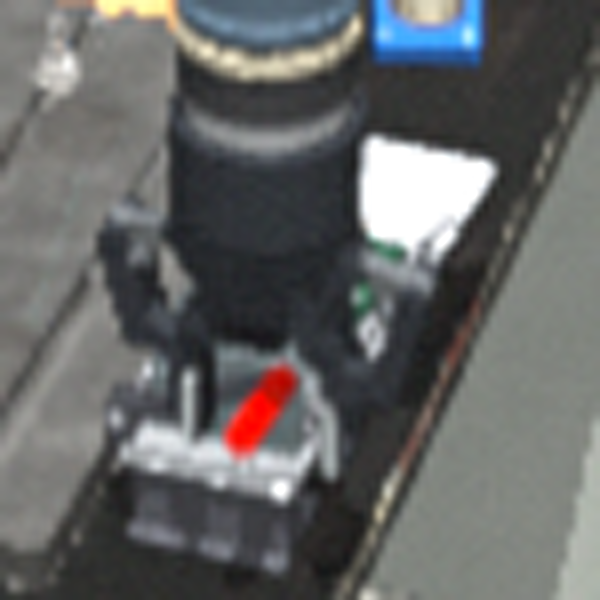

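>>> {"method": "step_arm", "body": {
  "offset": [
    [0, 0, 0],
    [0, 0, 0],
    [0, 0, 0],
    [0, 0, 0],
    [0, 0, 0],
    [0, 0, 0]
  ],
  "yaw": [0, 0, 0, 0, 0, 0],
  "grip": [0.05, 0.05, 0.05, 0.05, 0.05, 0.05],
  "squeeze": 25
}}

```text
t: 2.75
tool_pos: [415.3, 200.1, 99.1]
tool_rot: [-3.138, 0.036, -0.002]
contact_force: [-3.4, 1.2, 5.3]
finger_gap: 0.151
```

```bash
cat >> h.py <<'E'
def arc(a0,a1,n):
    """lane-relative handle waypoints -> tool offsets from a0"""
    f=lambda a:lane(LP,(332,-36.5+75*np.cos(a+.35),19+75*np.sin(a+.35)))[0]
    t,M=th()
    print([[int(round(v)) for v in M.T@(f(a)-f(a0))] for a in np.linspace(a0,a1,n+1)[1:]])
E
python3 - <<'E'
from h import *
st(); arc(0,1.0,8)
E
```

```text
t 2.75 tcp [415.3 200.1  99.1] th -0.023 F [-3.4  1.2  5.3] gap 0.151 q [ 0.3  -0.1  -0.34  1.33  0.    1.9 ]
[[4, 1, -8], [9, 2, -16], [14, 3, -24], [21, 4, -30], [28, 5, -36], [36, 6, -41], [45, 6, -44], [54, 6, -47]]
```

>>> {"method": "step_arm", "body": {
  "offset": [
    [4, 1, -8],
    [9, 2, -16],
    [14, 3, -24],
    [21, 4, -30],
    [28, 5, -36],
    [36, 6, -41],
    [45, 6, -44],
    [54, 6, -47]
  ],
  "yaw": [0, 0, 0, 0, 0, 0, 0, 0],
  "grip": [0.05, 0.05, 0.05, 0.05, 0.05, 0.05, 0.05, 0.05]
}}

```text
t: 3.42
tool_pos: [468.4, 192.5, 147.7]
tool_rot: [-3.139, 0.035, 0.003]
contact_force: [-5.8, 0.6, 1.9]
finger_gap: 0.144
```

Run:
```python
from h import *
st(); print(tolane(LP,manip.observe()['tool_pos'])); 
v=tolane(LP,manip.observe()['tool_pos'])[0]; print(np.arctan2(v[2]-19,v[1]+36.5)-.35, np.hypot(v[2]-19,v[1]+36.5)); arc(1.0,1.95,8)
```

```text
t 3.42 tcp [468.4 192.5 147.7] th -0.023 F [-5.8  0.6  1.9] gap 0.144 q [ 0.26  0.   -0.14  1.43  0.    1.85]
[[332.2563339  -19.4360515   94.83654319]]
0.9994727690339259 77.73261620253835
[[9, 0, -1], [18, 0, -2], [27, 0, -1], [35, 0, 1], [44, 0, 3], [52, -1, 7], [59, -2, 12], [66, -2, 17]]
```

>>> {"method": "step_arm", "body": {
  "offset": [
    [9, 0, -1],
    [18, 0, -2],
    [27, 0, -1],
    [35, 0, 1],
    [44, 0, 3],
    [52, -1, 7],
    [59, -2, 12],
    [66, -2, 17]
  ],
  "yaw": [0, 0, 0, 0, 0, 0, 0, 0],
  "grip": [0.05, 0.05, 0.05, 0.05, 0.05, 0.05, 0.05, 0.05]
}}

```text
t: 4.08
tool_pos: [531.4, 193.2, 134.6]
tool_rot: [-3.138, 0.034, 0.013]
contact_force: [-35.6, -2.5, 48.4]
finger_gap: 0.151
```

Run:
```python
from h import *
st(); 
v=tolane(LP,manip.observe()['tool_pos'])[0]; print(v,np.arctan2(v[2]-19,v[1]+36.5)-.35, np.hypot(v[2]-19,v[1]+36.5)); arc(1.9,2.0,1)
f=viewer.grab_frame('side'); crop('side',f,245,170,85,85,7,'s4')
```

```text
t 4.08 tcp [531.4 193.2 134.6] th -0.022 F [-35.6  -2.5  48.4] gap 0.151 q [0.23 0.16 0.   1.42 0.01 1.82]
[332.54545796 -82.47169327  81.6077073 ] 1.8541615903691926 77.67317165230685
[[6, -1, 5]]
```

View pics/s4.png

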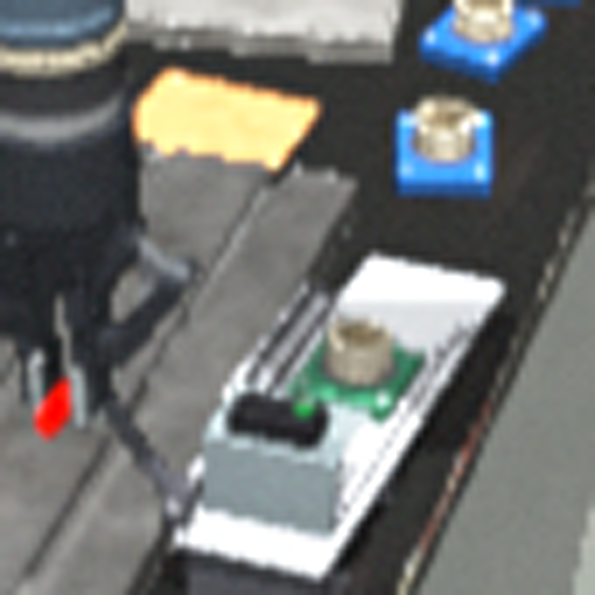

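>>> {"method": "step_arm", "body": {
  "offset": [
    [-1, 0, -2],
    [-1, 0, -2],
    [-1, 0, -2],
    [-1, 0, -2],
    [-1, 0, -2],
    [-1, 0, -2]
  ],
  "yaw": [0, 0, 0, 0, 0, 0],
  "grip": [0.05, 0.05, 0.4, 0.4, 0.4, 0.4]
}}

```text
t: 4.63
tool_pos: [531.1, 192.9, 137.1]
tool_rot: [-3.138, 0.035, 0.011]
contact_force: [-0.1, -0.1, 0.1]
finger_gap: 0.4
```

>>> {"method": "step_arm", "body": {
  "offset": [
    [0, 0, -40],
    [0, 0, -80],
    [0, 0, -100],
    [0, 0, -100]
  ],
  "yaw": [0, 0, 0, 0],
  "grip": [0.4, 0.4, 0.4, 0.4]
}}

```text
t: 4.97
tool_pos: [535.2, 193.0, 244.2]
tool_rot: [-3.136, 0.036, -0.008]
contact_force: [0.8, -0.1, 0.3]
finger_gap: 0.403
```

Run:
```python
from h import *
st()
g=viewer.grab_frame('top'); cv2.imwrite('pics/top5.png',g); crop('top',g,180,190,150,70,5.3,'t5')
f=viewer.grab_frame('side'); crop('side',f,245,150,85,110,5.4,'s5')
```

```text
t 4.97 tcp [535.2 193.  244.2] th -0.023 F [ 0.8 -0.1  0.3] gap 0.403 q [0.23 0.16 0.21 1.62 0.   1.82]
```

View pics/s5.png

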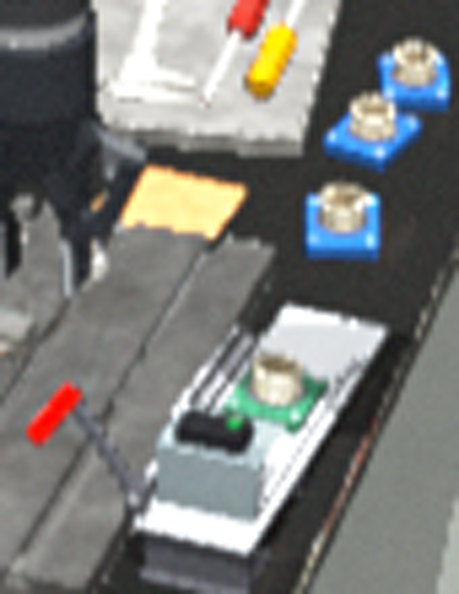

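View pics/t5.png

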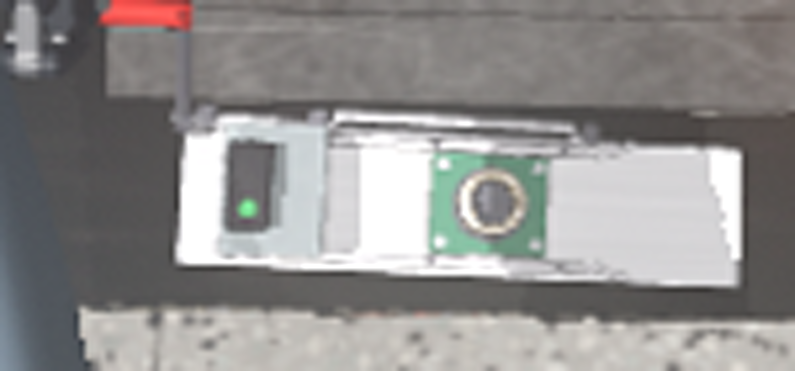

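```bash
cat >> h.py <<'E'
def px2lane(n,px,z):
    C,D=ray(n,[px]); o,M=laneT(LP); k=(z-(C-o)@M[:,2])/(D[0]@M[:,2]); return tolane(LP,C+k*D[0])[0].round(1)
E
python3 - <<'E'
from h import *
print(px2lane('top',(272.0,228.2),14),px2lane('top',(272.1,227.4),34))
for px in [(490/5.3+180-.5,205/5.3+189.5)]: print(px2lane('top',px,14))
print([px2lane('top',(x/5.3+179.5,y/5.3+189.5),14) for x,y in((431,153),(549,153),(549,257),(431,257))])
G=lane(LP,(141,0.5,14))[0]; print('green base top world',G)
go(G+[0,0,180],LP[2])
E
```

```text
[142.6   0.5  14. ] [ 1.444e+02 -1.000e-01  3.400e+01]
[142.8   0.4  14. ]
[array([175.9, -25.7,  14. ]), array([112.1, -29.4,  14. ]), array([109.6,  26.6,  14. ]), array([173. ,  29.9,  14. ])]
green base top world [444.46961426  14.85630093  40.9871602 ]
off [-84.7 179.8  17.5] yaw 1.57 rows>= 13 q6 1.82
```

>>> {"method": "step_arm", "body": {
  "offset": [
    [-85, 179, 0],
    [-85, 179, 0],
    [-85, 179, 0],
    [-85, 179, 0],
    [-85, 179, 10],
    [-85, 179, 18],
    [-85, 179, 18],
    [-85, 179, 18]
  ],
  "yaw": [-1.57, -1.57, -1.57, -1.57, -1.57, -1.57, -1.57, -1.57],
  "grip": [0.7, 0.7, 0.7, 0.7, 0.7, 0.7, 0.7, 0.7]
}}

```text
t: 5.73
tool_pos: [442.6, 14.7, 217.9]
tool_rot: [-2.796, -1.418, 0.01]
contact_force: [0.0, 0.4, 0.3]
finger_gap: 0.696
```

Run:
```python
from h import *
st()
G=lane(LP,(142,0.5,14))[0]; G2=lane(LP,(142.5,0.5,34))[0];print(G,G2)
go([*G2[:2],G[2]+80],LP[2])
```

```text
t 5.73 tcp [442.6  14.7 217.9] th 0.939 F [0.  0.4 0.3] gap 0.696 q [-0.12 -0.16 -0.16  1.59  0.    0.51]
[444.49169177  15.84632286  41.1263333 ] [444.44067469  13.55856365  61.00128122]
off [ 0.4  3.  96.8] yaw -0.61 rows>= 5 q6 0.51
```

>>> {"method": "step_arm", "body": {
  "offset": [
    [0, 3, 30],
    [0, 3, 60],
    [0, 3, 97],
    [0, 3, 97],
    [0, 3, 97],
    [0, 3, 97],
    [0, 3, 97]
  ],
  "yaw": [-0.61, -0.61, -0.61, -0.61, -0.61, -0.61, -0.61],
  "grip": [0.7, 0.7, 0.7, 0.7, 0.7, 0.7, 0.7]
}}

```text
t: 6.32
tool_pos: [443.4, 13.2, 119.6]
tool_rot: [-2.243, -2.187, 0.009]
contact_force: [-0.1, 0.6, 0.1]
finger_gap: 0.699
```

Run:
```python
from h import *
st()
g=viewer.grab_frame('top'); crop('top',g,210,180,110,70,6,'t6')
f=viewer.grab_frame('side'); crop('side',f,255,150,75,90,6.5,'s6')
go([444.5,14.7,41.1+2+14+3],LP[2])
```

```text
t 6.32 tcp [443.4  13.2 119.6] th 1.546 F [-0.1  0.6  0.1] gap 0.699 q [-0.12 -0.14 -0.34  1.39  0.   -0.1 ]
off [ 1.4  0.5 60.8] yaw -0.002 rows>= 2 q6 -0.1
```

View pics/s6.png

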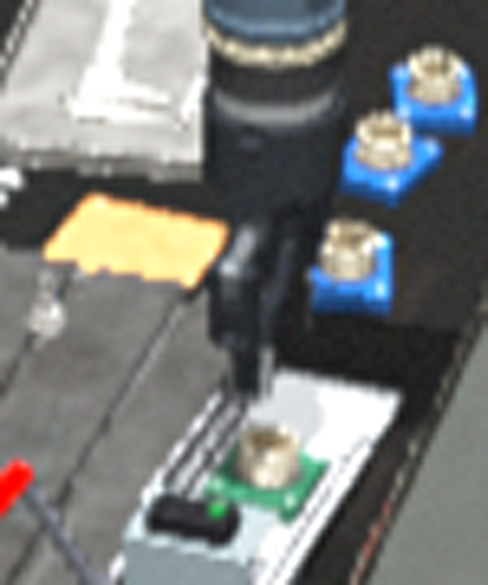

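View pics/t6.png

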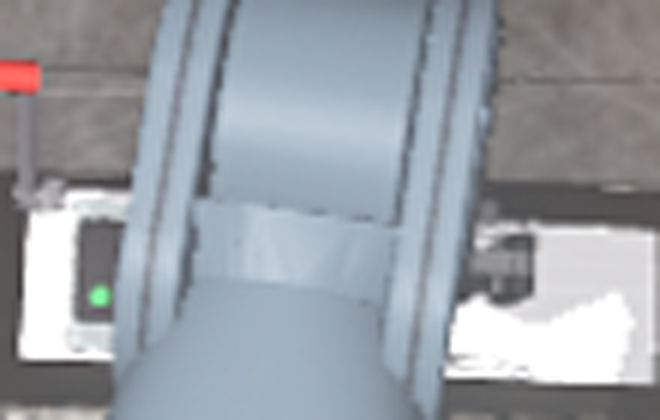

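>>> {"method": "step_arm", "body": {
  "offset": [
    [1, 0, 30],
    [1, 0, 60],
    [1, 0, 60],
    [1, 0, 60]
  ],
  "yaw": [0, 0, 0, 0],
  "grip": [0.7, 0.7, 0.7, 0.7]
}}

```text
t: 6.75
tool_pos: [442.4, 14.5, 59.9]
tool_rot: [-2.242, -2.186, 0.01]
contact_force: [-0.2, 0.2, 0.3]
finger_gap: 0.7
```

Run:
```python
from h import *
st()
f=viewer.grab_frame('side'); crop('side',f,255,150,75,90,6.5,'s7')
```

```text
t 6.75 tcp [442.4  14.5  59.9] th 1.545 F [-0.2  0.2  0.3] gap 0.7 q [-0.12 -0.11 -0.43  1.27  0.   -0.09]
```

View pics/s7.png

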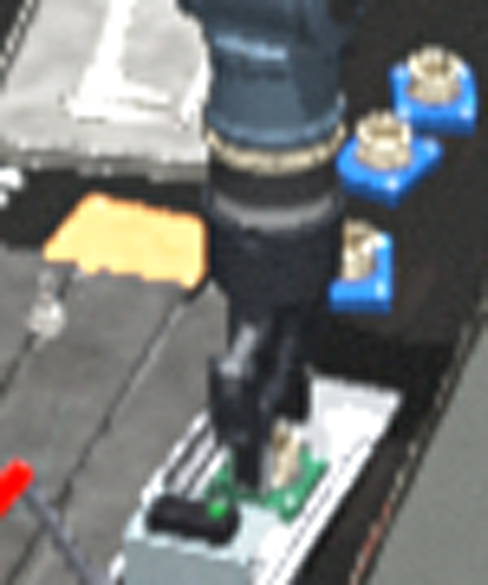

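>>> {"method": "step_arm", "body": {
  "offset": [
    [0, 0, 0],
    [0, 0, 0],
    [0, 0, 0],
    [0, 0, 0],
    [0, 0, 0],
    [0, 0, 0]
  ],
  "yaw": [0, 0, 0, 0, 0, 0],
  "grip": [0.2, 0.2, 0.2, 0.2, 0.2, 0.2],
  "squeeze": 45
}}

```text
t: 7.3
tool_pos: [446.2, 14.0, 64.5]
tool_rot: [-2.247, -2.191, 0.001]
contact_force: [-0.5, -1.0, 5.5]
finger_gap: 0.372
```

Run:
```python
from h import *
st()
```

```text
t 7.3 tcp [446.2  14.   64.5] th 1.545 F [-0.5 -1.   5.5] gap 0.372 q [-0.12 -0.12 -0.42  1.27  0.   -0.09]
```

>>> {"method": "step_arm", "body": {
  "offset": [
    [0, 0, -10],
    [0, 0, -30],
    [0, 0, -60],
    [0, 0, -90],
    [0, 0, -120],
    [0, 0, -120]
  ],
  "yaw": [0, 0, 0, 0, 0, 0],
  "grip": [0.2, 0.2, 0.2, 0.2, 0.2, 0.2]
}}

```text
t: 7.8
tool_pos: [450.4, 13.3, 192.5]
tool_rot: [2.245, 2.188, 0.012]
contact_force: [1.4, -0.6, -0.5]
finger_gap: 0.373
```

Run:
```python
from h import *
st()
f=viewer.grab_frame('side'); crop('side',f,245,120,95,110,5.4,'s8')
go([610.5,-228.1,200],np.deg2rad(-4))
```

```text
t 7.8 tcp [450.4  13.3 192.5] th 1.545 F [ 1.4 -0.6 -0.5] gap 0.373 q [-0.12 -0.16 -0.21  1.52  0.   -0.1 ]
off [-237.3  167.3   -9.6] yaw -1.527 rows>= 13 q6 -0.1
```

View pics/s8.png

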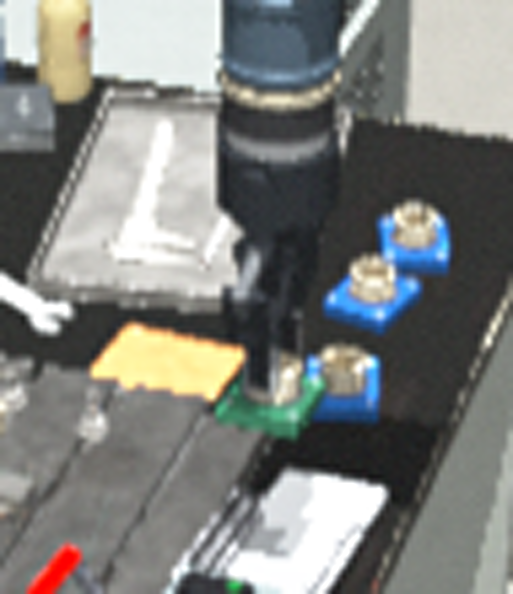

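Run:
```python
from h import *
g=cv2.imread('pics/side0.png'); print(rects('side',g,'cork',2,(255,170,300,205)))
f=cv2.imread('pics/top5.png');print(rects('top',f,'cork',2,(335,150,380,200)))
```

```text
[(609.3, -236.2, 104.3, 81.9, -1.9)]
[(610.5, -228.1, 102.6, 82.5, -4.0)]
```

>>> {"method": "step_arm", "body": {
  "offset": [
    [-237, 167, -10],
    [-237, 167, -10],
    [-237, 167, -10],
    [-237, 167, -10],
    [-237, 167, -10],
    [-237, 167, -10],
    [-237, 167, -10],
    [-237, 167, -10]
  ],
  "yaw": [1.615, 1.615, 1.615, 1.615, 1.615, 1.615, 1.615, 1.615],
  "grip": [0.2, 0.2, 0.2, 0.2, 0.2, 0.2, 0.2, 0.2]
}}

```text
t: 8.52
tool_pos: [612.6, -234.8, 193.7]
tool_rot: [-3.028, -0.828, 0.001]
contact_force: [0.1, -0.3, -2.9]
finger_gap: 0.375
```

Run:
```python
from h import *
st()
go([610.3,-228.3,100],np.deg2rad(-4))
```

```text
t 8.52 tcp [ 612.6 -234.8  193.7] th 0.534 F [ 0.1 -0.3 -2.9] gap 0.375 q [-0.47  0.4   0.4   1.58  0.    0.57]
off [ 1.3 -6.6 93.7] yaw 0.603 rows>= 5 q6 0.57
```

>>> {"method": "step_arm", "body": {
  "offset": [
    [1, -3, 30],
    [1, -3, 70],
    [1, -3, 94],
    [1, -3, 94],
    [1, -3, 94],
    [1, -3, 94],
    [1, -3, 94]
  ],
  "yaw": [0.6, 0.6, 0.6, 0.6, 0.6, 0.6, 0.6],
  "grip": [0.2, 0.2, 0.2, 0.2, 0.2, 0.2, 0.2]
}}

```text
t: 9.1
tool_pos: [611.2, -231.3, 98.5]
tool_rot: [-3.137, 0.1, 0.005]
contact_force: [0.4, -0.2, -0.5]
finger_gap: 0.374
```

Run:
```python
from h import *
st()
f=viewer.grab_frame('side'); crop('side',f,235,130,95,90,6,'s9')
g=viewer.grab_frame('top'); crop('top',g,310,130,110,90,6,'t9')
P=manip.observe()['tool_pos']
for n,x0,y0 in(('side',235,130),('top',310,130)):
    print(n,((proj(n,[P,P-[0,0,14],[610.3,-230,2]])-[x0,y0]+.5)*6).round())
```

```text
t 9.1 tcp [ 611.2 -231.3   98.5] th -0.064 F [ 0.4 -0.2 -0.5] gap 0.374 q [-0.46  0.4   0.22  1.39  0.    1.17]
side [[240. 224.]
 [240. 242.]
 [243. 348.]]
top [[321. 229.]
 [315. 236.]
 [280. 278.]]
```

View pics/s9.png

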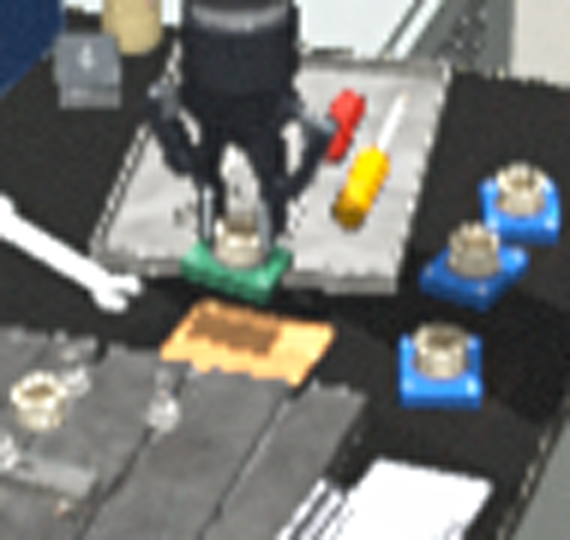

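View pics/t9.png

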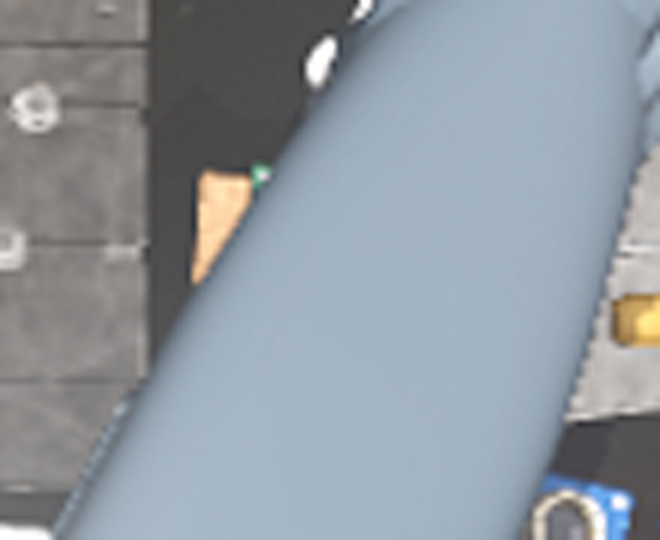

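>>> {"method": "step_arm", "body": {
  "offset": [
    [-1, -1, 25],
    [-1, -1, 50],
    [-1, -1, 56],
    [-1, -1, 56],
    [-1, -1, 56]
  ],
  "yaw": [0, 0, 0, 0, 0],
  "grip": [0.2, 0.2, 0.2, 0.2, 0.2]
}}

```text
t: 9.62
tool_pos: [610.9, -230.4, 44.3]
tool_rot: [-3.138, 0.099, 0.001]
contact_force: [-0.2, -0.8, -1.1]
finger_gap: 0.372
```

>>> {"method": "step_arm", "body": {
  "offset": [
    [0, 0, 2],
    [0, 0, 4],
    [0, 0, 4],
    [0, 0, 4]
  ],
  "yaw": [0, 0, 0, 0],
  "grip": [0.2, 0.2, 0.2, 0.2]
}}

```text
t: 9.95
tool_pos: [611.6, -230.8, 42.4]
tool_rot: [-3.139, 0.099, -0.002]
contact_force: [-1.6, 1.1, 5.5]
finger_gap: 0.366
```

Run:
```python
from h import *
st()
f=viewer.grab_frame('side'); crop('side',f,235,130,95,90,6,'s10')
```

```text
t 9.95 tcp [ 611.6 -230.8   42.4] th -0.063 F [-1.6  1.1  5.5] gap 0.366 q [-0.46  0.43  0.14  1.28  0.    1.17]
```

View pics/s10.png

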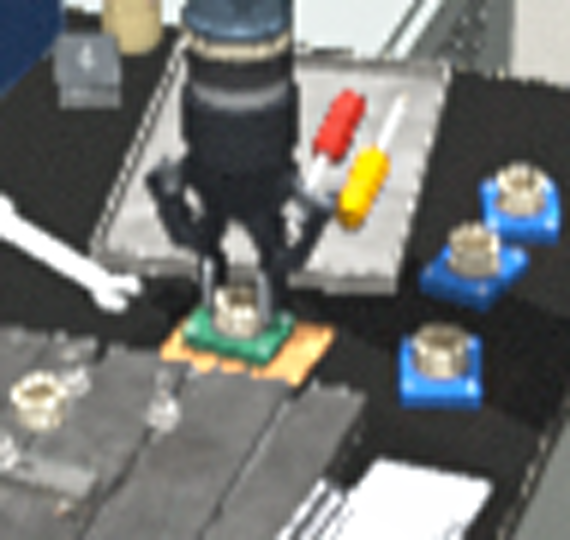

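>>> {"method": "step_arm", "body": {
  "offset": [
    [0, 0, 2],
    [0, 0, 3],
    [0, 0, 3],
    [0, 0, 3]
  ],
  "yaw": [0, 0, 0, 0],
  "grip": [0.2, 0.2, 0.2, 0.2]
}}

```text
t: 10.33
tool_pos: [611.8, -230.9, 42.2]
tool_rot: [3.14, -0.099, 0.003]
contact_force: [-3.8, 1.6, 9.7]
finger_gap: 0.373
```

>>> {"method": "step_arm", "body": {
  "offset": [
    [0, 0, -1],
    [0, 0, -1],
    [0, 0, -1],
    [0, 0, -1],
    [0, 0, -1]
  ],
  "yaw": [0, 0, 0, 0, 0],
  "grip": [0.65, 0.65, 0.65, 0.65, 0.65]
}}

```text
t: 10.75
tool_pos: [611.6, -230.8, 42.6]
tool_rot: [-3.14, 0.099, -0.002]
contact_force: [-0.6, 0.1, 0.2]
finger_gap: 0.651
```

>>> {"method": "step_arm", "body": {
  "offset": [
    [0, 0, -20],
    [0, 0, -60],
    [0, 0, -100],
    [0, 0, -140],
    [0, 0, -140]
  ],
  "yaw": [0, 0, 0, 0, 0],
  "grip": [0.65, 0.65, 0.65, 0.65, 0.65]
}}

```text
t: 11.17
tool_pos: [615.4, -232.8, 193.6]
tool_rot: [3.133, -0.098, 0.026]
contact_force: [0.6, -0.1, 2.5]
finger_gap: 0.649
```

Run:
```python
from h import *
st()
f=viewer.grab_frame('side'); crop('side',f,235,130,95,90,6,'s11');cv2.imwrite('pics/side11.png',f)
go([500,-180,240],np.deg2rad(0))
```

```text
t 11.17 tcp [ 615.4 -232.8  193.6] th -0.063 F [ 0.6 -0.1  2.5] gap 0.649 q [-0.46  0.38  0.38  1.55  0.    1.17]
off [-117.   -44.9  -51.9] yaw -0.063 rows>= 4 q6 1.17
```

View pics/s11.png

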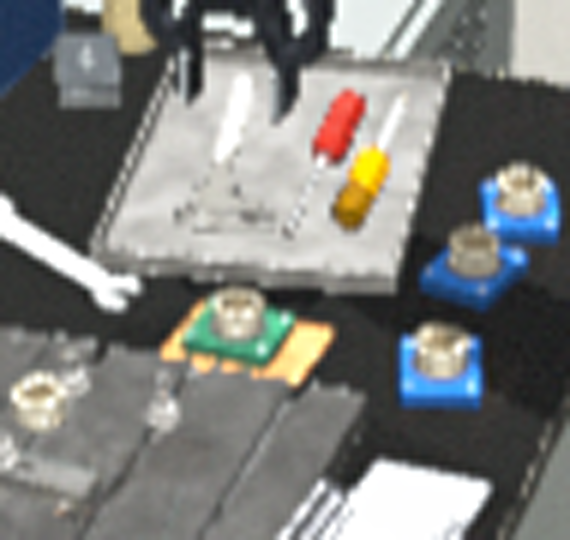

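>>> {"method": "step_arm", "body": {
  "offset": [
    [-280, -280, -50],
    [-280, -280, -50],
    [-280, -280, -50],
    [-280, -280, -50],
    [-280, -280, -50],
    [-280, -280, -50],
    [-280, -280, -50],
    [-280, -280, -50]
  ],
  "yaw": [0, 0, 0, 0, 0, 0, 0, 0],
  "grip": [0.65, 0.65, 0.65, 0.65, 0.65, 0.65, 0.65, 0.65]
}}

```text
t: 11.88
tool_pos: [391.5, 18.8, 225.2]
tool_rot: [3.135, -0.1, 0.018]
contact_force: [-0.1, 1.0, 1.7]
finger_gap: 0.652
```

Run:
```python
from h import *
st()
f=viewer.grab_frame('top'); crop('top',f,325,150,130,95,6,'t12');cv2.imwrite('pics/top12.png',f)
print(rects('top',f,'blue',14,(330,200,460,240)),rects('top',f,'green',16,(330,150,380,200)))
```

```text
t 11.88 tcp [391.5  18.8 225.2] th -0.064 F [-0.1  1.   1.7] gap 0.652 q [-0.12 -0.32 -0.27  1.61 -0.    1.51]
[(471.5, -231.8, 63.0, 52.9, -76.0), (475.4, -451.0, 65.4, 53.5, -72.8), (484.4, -360.3, 64.5, 53.7, 77.0)] []
```

View pics/t12.png

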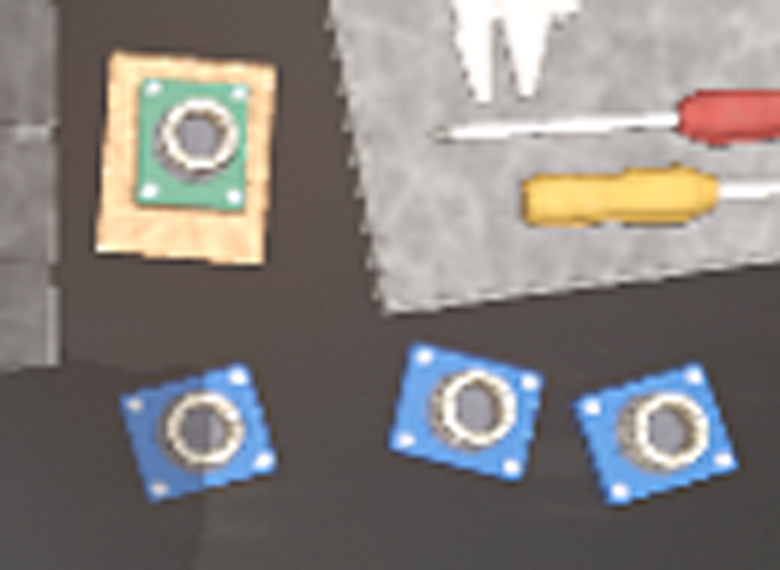

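Run:
```python
from h import *
f=cv2.imread('pics/top12.png'); h=cv2.cvtColor(f,cv2.COLOR_BGR2HSV)
print(h[182,352:366].tolist())
c=[(138,79),(248,85),(242,210),(135,204)]
w=at_z('top',[(x/6+325-.5,y/6+149.5) for x,y in c],16); print(w.round(1),w.mean(0))
c=[(110,51),(277,66),(264,266),(96,251)]
w=at_z('top',[(x/6+325-.5,y/6+149.5) for x,y in c],2); print(w.round(1),w.mean(0))
print(at_z('top',[(201/6+324.5,134/6+149.5)],36))
```

```text
[[74, 76, 198], [75, 74, 197], [75, 74, 197], [75, 74, 197], [74, 73, 199], [74, 73, 199], [73, 73, 200], [73, 74, 200], [73, 73, 200], [74, 73, 198], [75, 53, 208], [0, 0, 255], [96, 5, 255], [74, 29, 199]]
[[ 646.4 -201.9   16. ]
 [ 644.4 -256.1   16. ]
 [ 581.4 -252.7   16. ]
 [ 583.4 -200.3   16. ]] [ 613.92813628 -227.73402034   16.        ]
[[ 664.2 -190.     2. ]
 [ 658.  -273.4    2. ]
 [ 556.2 -266.1    2. ]
 [ 562.1 -183.1    2. ]] [ 610.11339743 -228.14135169    2.        ]
[[ 614.58204928 -229.23139009   36.        ]]
```

Run:
```python
from h import *
go([470,-233,110],np.deg2rad(14.5))
```

```text
off [ 97.  251.3 117.6] yaw -0.312 rows>= 8 q6 1.52
```

>>> {"method": "step_arm", "body": {
  "offset": [
    [97, 251, 60],
    [97, 251, 60],
    [97, 251, 80],
    [97, 251, 100],
    [97, 251, 118],
    [97, 251, 118],
    [97, 251, 118],
    [97, 251, 118]
  ],
  "yaw": [-0.31, -0.31, -0.31, -0.31, -0.31, -0.31, -0.31, -0.31],
  "grip": [0.75, 0.75, 0.75, 0.75, 0.75, 0.75, 0.75, 0.75]
}}

```text
t: 12.6
tool_pos: [468.3, -236.0, 103.7]
tool_rot: [-3.116, -0.387, -0.004]
contact_force: [-0.9, -0.3, -1.6]
finger_gap: 0.748
```

Run:
```python
from h import *
st();go([470,-233,32],np.deg2rad(14.5))
f=viewer.grab_frame('side'); crop('side',f,255,120,80,90,6,'s13')
```

```text
t 12.6 tcp [ 468.3 -236.   103.7] th 0.247 F [-0.9 -0.3 -1.6] gap 0.748 q [-0.6   0.06 -0.17  1.34  0.    0.73]
off [ 2.2 -2.4 71.7] yaw -0.006 rows>= 2 q6 0.73
```

View pics/s13.png

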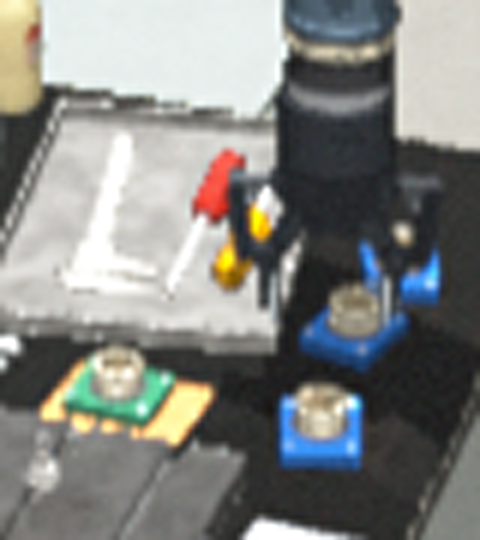

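>>> {"method": "step_arm", "body": {
  "offset": [
    [2, -2, 25],
    [2, -2, 55],
    [2, -2, 72],
    [2, -2, 72],
    [2, -2, 72]
  ],
  "yaw": [0, 0, 0, 0, 0],
  "grip": [0.75, 0.75, 0.75, 0.75, 0.75]
}}

```text
t: 13.07
tool_pos: [468.5, -231.0, 31.2]
tool_rot: [-3.113, -0.388, 0.0]
contact_force: [-0.1, 0.7, -0.0]
finger_gap: 0.746
```

Run:
```python
from h import *
st();go([470,-233,32],np.deg2rad(14.5))
f=viewer.grab_frame('side'); crop('side',f,275,130,60,80,7,'s14')
```

```text
t 13.07 tcp [ 468.5 -231.    31.2] th 0.248 F [-0.1  0.7 -0. ] gap 0.746 q [-0.59  0.11 -0.27  1.2   0.    0.73]
off [ 0.9  2.3 -0.8] yaw -0.005 rows>= 1 q6 0.73
```

View pics/s14.png

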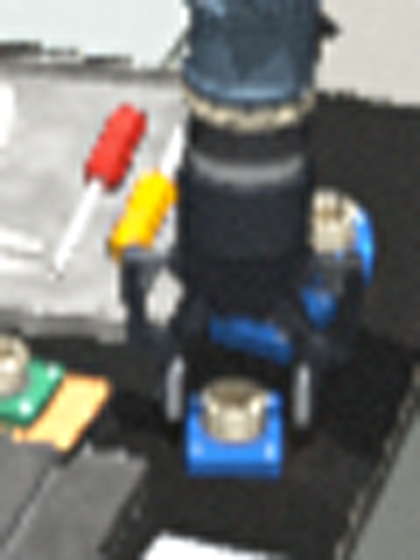

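>>> {"method": "step_arm", "body": {
  "offset": [
    [0, 1, 0],
    [0, 1, 0],
    [0, 1, 0],
    [0, 1, 0],
    [0, 1, 0],
    [0, 1, 0]
  ],
  "yaw": [0, 0, 0, 0, 0, 0],
  "grip": [0.2, 0.2, 0.2, 0.2, 0.2, 0.2],
  "squeeze": 40
}}

```text
t: 13.62
tool_pos: [471.8, -233.9, 35.6]
tool_rot: [3.117, 0.389, 0.01]
contact_force: [-0.1, 0.5, 7.0]
finger_gap: 0.372
```

>>> {"method": "step_arm", "body": {
  "offset": [
    [0, 0, -10],
    [0, 0, -30],
    [0, 0, -60],
    [0, 0, -75],
    [0, 0, -75]
  ],
  "yaw": [0, 0, 0, 0, 0],
  "grip": [0.2, 0.2, 0.2, 0.2, 0.2]
}}

```text
t: 14.03
tool_pos: [474.0, -235.7, 115.9]
tool_rot: [3.111, 0.388, 0.02]
contact_force: [1.1, -0.2, -1.2]
finger_gap: 0.373
```

Run:
```python
from h import *
st();L=lane(LP,(36,0,0))[0]
f=viewer.grab_frame('side'); crop('side',f,255,120,80,100,5.5,'s15')
go([L[0],L[1],110],LP[2]-np.pi/2)
```

```text
t 14.03 tcp [ 474.  -235.7  115.9] th 0.248 F [ 1.1 -0.2 -1.2] gap 0.373 q [-0.59  0.06 -0.15  1.35  0.    0.73]
off [   6.9 -150.8    2.7] yaw 0.27 rows>= 4 q6 0.73
```

View pics/s15.png

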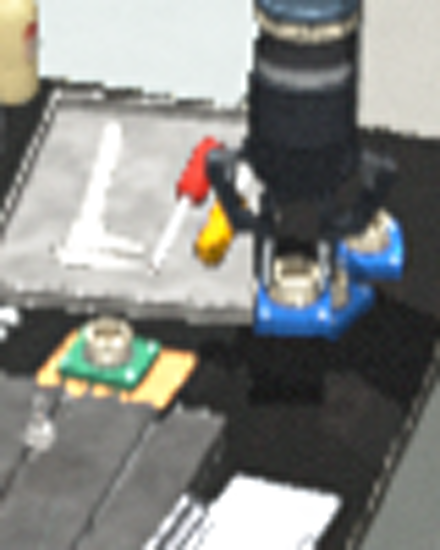

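>>> {"method": "step_arm", "body": {
  "offset": [
    [7, -40, 0],
    [7, -80, 0],
    [7, -120, 2],
    [7, -151, 3],
    [7, -151, 3],
    [7, -151, 3]
  ],
  "yaw": [0.27, 0.27, 0.27, 0.27, 0.27, 0.27],
  "grip": [0.2, 0.2, 0.2, 0.2, 0.2, 0.2]
}}

```text
t: 14.58
tool_pos: [441.0, -85.1, 107.7]
tool_rot: [3.14, -0.03, 0.011]
contact_force: [-0.2, -1.5, -1.4]
finger_gap: 0.374
```

Run:
```python
from h import *
st();L=lane(LP,(36,0,0))[0]
go([L[0],L[1],66],LP[2]-np.pi/2)
```

```text
t 14.58 tcp [441.  -85.1 107.7] th -0.019 F [-0.2 -1.5 -1.4] gap 0.374 q [-0.34 -0.14 -0.36  1.35  0.    1.25]
off [ 1.4  1.9 41.7] yaw 0.003 rows>= 2 q6 1.25
```

>>> {"method": "step_arm", "body": {
  "offset": [
    [1, 2, 20],
    [1, 2, 42],
    [1, 2, 42],
    [1, 2, 42],
    [1, 2, 42]
  ],
  "yaw": [0, 0, 0, 0, 0],
  "grip": [0.2, 0.2, 0.2, 0.2, 0.2]
}}

```text
t: 15.0
tool_pos: [442.5, -88.0, 65.9]
tool_rot: [3.14, -0.031, 0.011]
contact_force: [0.3, 0.0, -1.4]
finger_gap: 0.375
```

Run:
```python
from h import *
st();L=lane(LP,(36,0,0))[0]
go([L[0],L[1],66],LP[2]-np.pi/2)
f=viewer.grab_frame('side'); crop('side',f,260,150,75,90,6.5,'s16')
```

```text
t 15.0 tcp [442.5 -88.   65.9] th -0.02 F [ 0.3  0.  -1.4] gap 0.375 q [-0.35 -0.11 -0.42  1.26  0.    1.25]
off [ 0.2 -0.8 -0.1] yaw 0.002 rows>= 1 q6 1.25
```

View pics/s16.png

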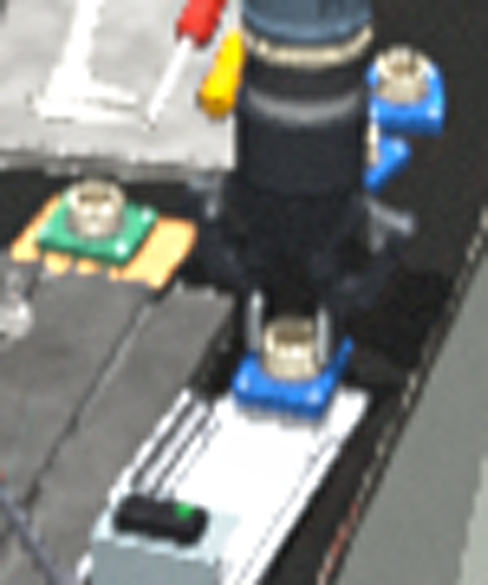

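Descend to press it lightly onto the lane.

>>> {"method": "step_arm", "body": {
  "offset": [
    [0, 0, 4],
    [0, 0, 8],
    [0, 0, 12],
    [0, 0, 14],
    [0, 0, 16],
    [0, 0, 17],
    [0, 0, 17]
  ],
  "yaw": [0, 0, 0, 0, 0, 0, 0],
  "grip": [0.2, 0.2, 0.2, 0.2, 0.2, 0.2, 0.2],
  "squeeze": 22
}}

```text
t: 15.63
tool_pos: [443.3, -89.3, 50.7]
tool_rot: [3.136, -0.032, 0.014]
contact_force: [-3.1, -3.7, 4.5]
finger_gap: 0.376
```

>>> {"method": "step_arm", "body": {
  "offset": [
    [0, 0, 2],
    [0, 0, 3],
    [0, 0, 3],
    [0, 0, 3]
  ],
  "yaw": [0, 0, 0, 0],
  "grip": [0.2, 0.2, 0.2, 0.2]
}}

```text
t: 15.97
tool_pos: [443.6, -90.5, 49.0]
tool_rot: [3.133, -0.032, 0.014]
contact_force: [-3.7, -2.1, 5.8]
finger_gap: 0.371
```

Run:
```python
from h import *
st()
f=viewer.grab_frame('side'); crop('side',f,260,150,75,90,6.5,'s17')
```

```text
t 15.97 tcp [443.6 -90.5  49. ] th -0.02 F [-3.7 -2.1  5.8] gap 0.371 q [-0.35 -0.1  -0.44  1.22 -0.    1.24]
```

View pics/s17.png

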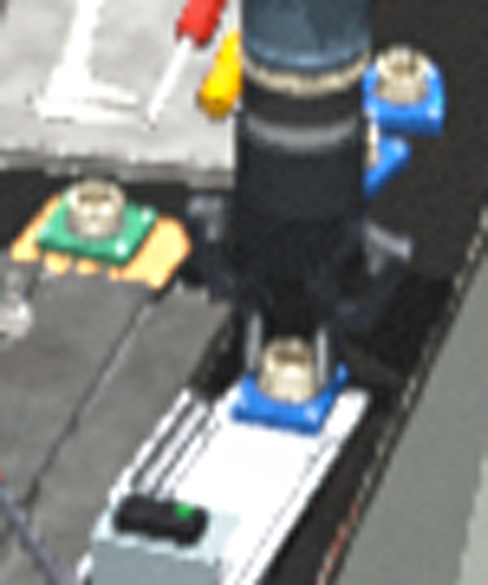

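>>> {"method": "step_arm", "body": {
  "offset": [
    [0, 0, 0],
    [0, 0, 0],
    [0, 0, 0],
    [0, 0, 0],
    [0, 0, -20],
    [0, 0, -60],
    [0, 0, -60]
  ],
  "yaw": [0, 0, 0, 0, 0, 0, 0],
  "grip": [0.65, 0.65, 0.65, 0.65, 0.65, 0.65, 0.65]
}}

```text
t: 16.6
tool_pos: [446.9, -91.1, 115.4]
tool_rot: [3.13, -0.032, 0.03]
contact_force: [0.3, -0.2, 2.1]
finger_gap: 0.65
```

Run:
```python
from h import *
st()
f=viewer.grab_frame('side'); crop('side',f,260,150,75,90,6.5,'s18')
L=lane(LP,(-15,0,6))[0]; print(L,lane(LP,(-40,0,6)))
go([L[0],L[1]-20,110],LP[2]-np.pi/2)
```

```text
t 16.6 tcp [446.9 -91.1 115.4] th -0.02 F [ 0.3 -0.2  2.1] gap 0.65 q [-0.35 -0.15 -0.35  1.35 -0.    1.25]
[ 441.55022058 -138.48516008   11.3540119 ] [[ 440.9982828  -163.23570845    7.87468437]]
off [-3.5 67.6  3.9] yaw 0.002 rows>= 2 q6 1.25
```

View pics/s18.png

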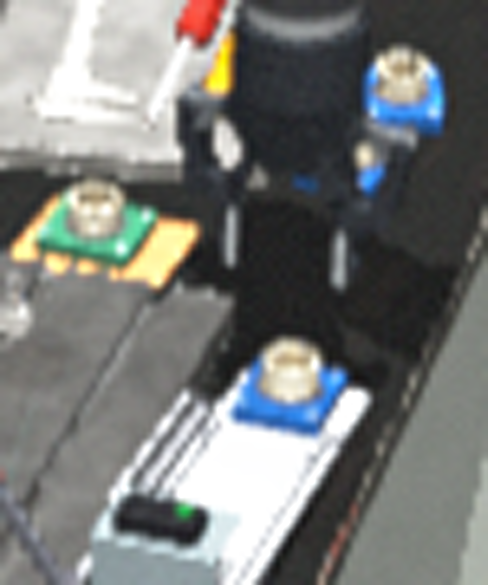

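>>> {"method": "step_arm", "body": {
  "offset": [
    [-3, 35, 0],
    [-6, 72, 0],
    [-6, 72, 30],
    [-6, 72, 60],
    [-6, 72, 75],
    [-6, 72, 75]
  ],
  "yaw": [0, 0, 0, 0, 0, 0],
  "grip": [0.0, 0.0, 0.0, 0.0, 0.0, 0.0]
}}

```text
t: 17.15
tool_pos: [436.1, -161.6, 33.5]
tool_rot: [3.136, -0.033, 0.014]
contact_force: [-0.8, -0.2, -0.5]
finger_gap: -0.003
```

```bash
cat >> h.py <<'E'
def push(xs,zt=6,y=0):
    """tool offsets so that closed fingertips are at lane (x,y,zt)"""
    s=manip.observe(); t,M=th()
    print([[int(round(v)) for v in M.T@(lane(LP,(x,y,zt))[0]+[0,0,14]-s['tool_pos'])] for x in xs])
def lpos():
    s=manip.observe(); print('tip lane',tolane(LP,s['tool_pos']-[0,0,14])[0].round(1),'F',s['contact_force'].round(1))
E
python3 - <<'E'
from h import *
st();lpos();push([-40])
f=viewer.grab_frame('side'); crop('side',f,260,150,75,90,6.5,'s19')
E
```

```text
t 17.15 tcp [ 436.1 -161.6   33.5] th -0.021 F [-0.8 -0.2 -0.5] gap -0.003 q [-0.5  -0.05 -0.43  1.19 -0.    1.09]
tip lane [-36.9   4.9  17.3] F [-0.8 -0.2 -0.5]
[[5, 1, 12]]
```

View pics/s19.png

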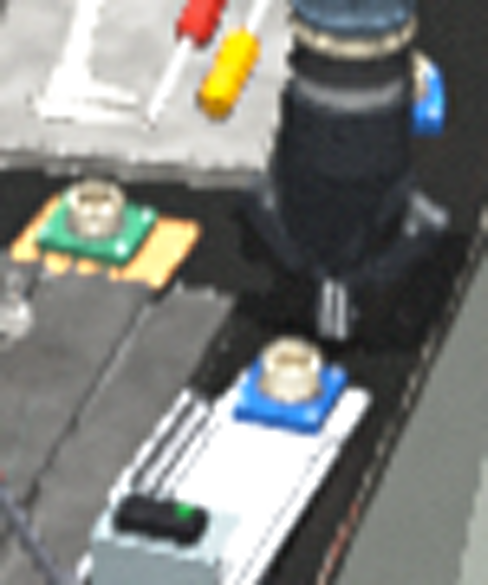

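>>> {"method": "step_arm", "body": {
  "offset": [
    [5, 1, 6],
    [5, 1, 11],
    [5, 1, 11],
    [5, 1, 11]
  ],
  "yaw": [0, 0, 0, 0],
  "grip": [0, 0, 0, 0]
}}

```text
t: 17.53
tool_pos: [443.3, -163.4, 25.5]
tool_rot: [3.134, -0.031, 0.02]
contact_force: [0.9, -0.1, -0.2]
finger_gap: 0.002
```

Run:
```python
from h import *
st();lpos();push([-32,-22,-12,-2,8,18,28,38])
```

```text
t 17.53 tcp [ 443.3 -163.4   25.5] th -0.02 F [ 0.9 -0.1 -0.2] gap 0.002 q [-0.49 -0.03 -0.43  1.16 -0.    1.1 ]
tip lane [-39.6  -2.3   9.6] F [ 0.9 -0.1 -0.2]
[[-2, -8, 2], [-2, -18, 1], [-2, -28, -1], [-2, -38, -2], [-2, -48, -3], [-2, -58, -5], [-2, -67, -6], [-2, -77, -8]]
```

>>> {"method": "step_arm", "body": {
  "offset": [
    [-1, -8, 2],
    [-2, -18, 1],
    [-2, -28, -1],
    [-2, -38, -2],
    [-2, -48, -3],
    [-2, -58, -5],
    [-2, -67, -6],
    [-2, -77, -8]
  ],
  "yaw": [0, 0, 0, 0, 0, 0, 0, 0],
  "grip": [0, 0, 0, 0, 0, 0, 0, 0]
}}

```text
t: 18.2
tool_pos: [442.8, -85.7, 33.3]
tool_rot: [3.133, -0.031, 0.02]
contact_force: [0.1, -1.4, -0.2]
finger_gap: 0.003
```

Run:
```python
from h import *
st();lpos();push([50,63,76,89,102,115,128,140])
f=viewer.grab_frame('side'); crop('side',f,250,160,75,90,6.5,'s20')
```

```text
t 18.2 tcp [442.8 -85.7  33.3] th -0.02 F [ 0.1 -1.4 -0.2] gap 0.003 q [-0.34 -0.1  -0.47  1.18 -0.    1.25]
tip lane [38.4 -0.1  6.5] F [ 0.1 -1.4 -0.2]
[[0, -12, -1], [0, -24, -3], [0, -37, -5], [0, -50, -7], [0, -63, -9], [0, -76, -11], [0, -89, -13], [0, -101, -15]]
```

View pics/s20.png

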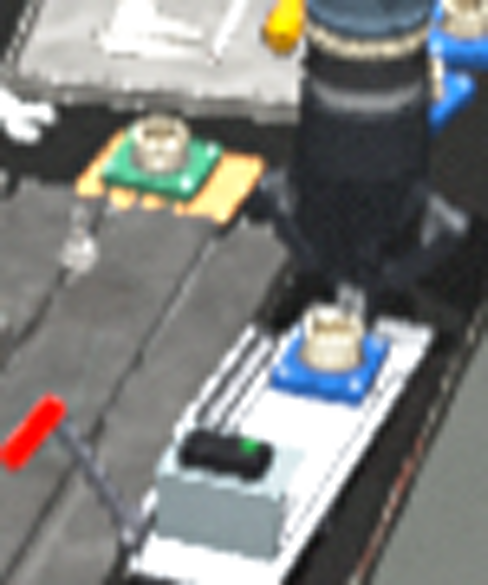

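>>> {"method": "step_arm", "body": {
  "offset": [
    [0, -12, -1],
    [0, -24, -3],
    [0, -37, -5],
    [0, -50, -7],
    [0, -63, -9],
    [0, -76, -11],
    [0, -89, -13],
    [0, -101, -15]
  ],
  "yaw": [0, 0, 0, 0, 0, 0, 0, 0],
  "grip": [0, 0, 0, 0, 0, 0, 0, 0]
}}

```text
t: 18.92
tool_pos: [443.9, 18.9, 47.5]
tool_rot: [3.137, -0.028, 0.019]
contact_force: [0.4, -1.1, -1.7]
finger_gap: 0.0
```

Run:
```python
from h import *
st();lpos();push([148,156,164,172,180,186,190])
f=viewer.grab_frame('side'); crop('side',f,250,160,75,90,6.5,'s21')
```

```text
t 18.92 tcp [443.9  18.9  47.5] th -0.018 F [ 0.4 -1.1 -1.7] gap 0.0 q [-0.11 -0.12 -0.47  1.22 -0.    1.48]
tip lane [143.9   1.2   6. ] F [ 0.4 -1.1 -1.7]
[[1, -4, -1], [1, -12, -2], [1, -20, -3], [1, -28, -4], [1, -36, -5], [1, -42, -6], [1, -46, -7]]
```

View pics/s21.png

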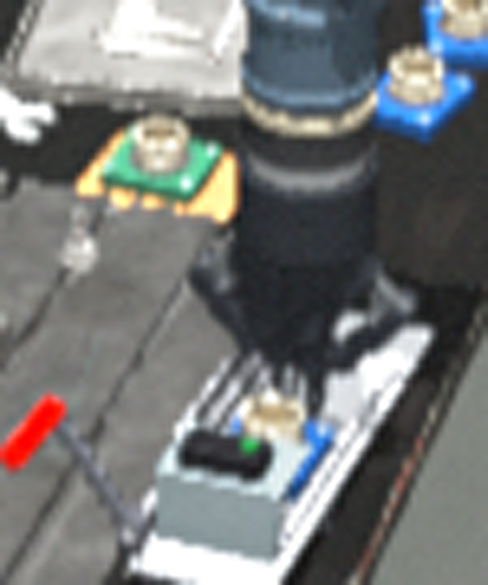

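>>> {"method": "step_arm", "body": {
  "offset": [
    [1, -4, -1],
    [1, -12, -2],
    [1, -20, -3],
    [1, -28, -4],
    [1, -36, -5],
    [1, -42, -6],
    [1, -44, -7]
  ],
  "yaw": [0, 0, 0, 0, 0, 0, 0],
  "grip": [0, 0, 0, 0, 0, 0, 0]
}}

```text
t: 19.55
tool_pos: [445.4, 65.9, 54.7]
tool_rot: [3.141, -0.024, 0.019]
contact_force: [0.6, -0.6, -0.3]
finger_gap: -0.002
```

Run:
```python
from h import *
st();lpos();push([192,194,196,198,200])
```

```text
t 19.55 tcp [445.4  65.9  54.7] th -0.015 F [ 0.6 -0.6 -0.3] gap -0.002 q [-0.   -0.11 -0.44  1.23 -0.    1.58]
tip lane [191.5   0.7   6.7] F [ 0.6 -0.6 -0.3]
[[1, -1, 1], [1, -3, 0], [1, -5, 0], [1, -7, 0], [1, -8, -1]]
```

>>> {"method": "step_arm", "body": {
  "offset": [
    [0, -2, 0],
    [0, -4, 0],
    [0, -5, 0],
    [0, -6, -1],
    [0, -6, -1]
  ],
  "yaw": [0, 0, 0, 0, 0],
  "grip": [0, 0, 0, 0, 0]
}}

```text
t: 19.97
tool_pos: [445.6, 72.3, 55.8]
tool_rot: [-3.141, 0.024, -0.02]
contact_force: [0.9, -1.2, 0.2]
finger_gap: -0.002
```

Run:
```python
from h import *
st();lpos()
```

```text
t 19.97 tcp [445.6  72.3  55.8] th -0.015 F [ 0.9 -1.2  0.2] gap -0.002 q [ 0.01 -0.11 -0.44  1.23  0.    1.6 ]
tip lane [198.    0.6   6.8] F [ 0.9 -1.2  0.2]
```

>>> {"method": "step_arm", "body": {
  "offset": [
    [0, -1, 0],
    [0, -2, 0],
    [0, -3, 0],
    [0, -3, 0]
  ],
  "yaw": [0, 0, 0, 0],
  "grip": [0, 0, 0, 0]
}}

```text
t: 20.3
tool_pos: [445.7, 74.9, 56.1]
tool_rot: [3.141, -0.024, 0.02]
contact_force: [-1.4, -4.7, 3.0]
finger_gap: -0.002
```

>>> {"method": "step_arm", "body": {
  "offset": [
    [0, -1, 0],
    [0, -2, 0],
    [0, -2, 0]
  ],
  "yaw": [0, 0, 0],
  "grip": [0, 0, 0]
}}

```text
t: 20.55
tool_pos: [445.7, 75.3, 56.2]
tool_rot: [3.137, -0.025, 0.02]
contact_force: [-1.7, -8.0, 2.7]
finger_gap: 0.004
```

>>> {"method": "step_arm", "body": {
  "offset": [
    [0, 20, 0],
    [0, 50, 0],
    [0, 80, -20],
    [0, 110, -60],
    [0, 110, -100],
    [0, 110, -120]
  ],
  "yaw": [0, 0, 0, 0, 0, 0],
  "grip": [0, 0, 0, 0, 0, 0.4]
}}

```text
t: 21.05
tool_pos: [443.8, -34.7, 179.9]
tool_rot: [3.139, -0.03, 0.027]
contact_force: [1.3, -0.2, 0.6]
finger_gap: 0.125
```

Run:
```python
from h import *
st()
f=viewer.grab_frame('side'); crop('side',f,250,140,85,110,5.5,'s22')
f=viewer.grab_frame('top'); crop('top',f,190,190,250,65,3.2,'t22')
print(rects('top',f,'blue',14,(330,190,460,245)))
```

```text
t 21.05 tcp [443.8 -34.7 179.9] th -0.019 F [ 1.3 -0.2  0.6] gap 0.125 q [-0.23 -0.19 -0.25  1.49  0.    1.36]
[(475.4, -451.0, 65.4, 53.5, -72.8), (484.4, -360.3, 64.5, 53.7, 77.0)]
```

View pics/s22.png

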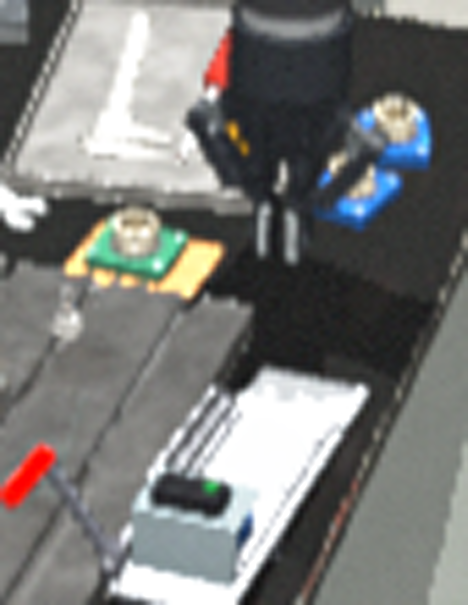

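View pics/t22.png

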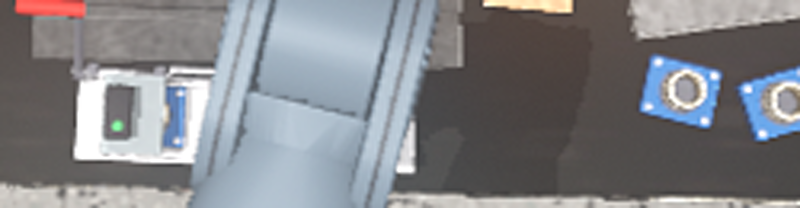

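Run:
```python
from h import *
go([483,-361.5,110],np.deg2rad(-13))
```

```text
off [ 40.4 326.3  74.7] yaw 0.21 rows>= 9 q6 1.36
```

>>> {"method": "step_arm", "body": {
  "offset": [
    [40, 326, 30],
    [40, 326, 30],
    [40, 326, 30],
    [40, 326, 30],
    [40, 326, 30],
    [40, 326, 50],
    [40, 326, 70],
    [40, 326, 70]
  ],
  "yaw": [0.21, 0.21, 0.21, 0.21, 0.21, 0.21, 0.21, 0.21],
  "grip": [0.75, 0.75, 0.75, 0.75, 0.75, 0.75, 0.75, 0.75]
}}

```text
t: 21.82
tool_pos: [482.9, -356.6, 116.3]
tool_rot: [-3.12, 0.355, -0.043]
contact_force: [0.7, 1.0, 0.2]
finger_gap: 0.746
```

Run:
```python
from h import *
st();go([483,-361.5,33],np.deg2rad(-13))
f=viewer.grab_frame('side'); crop('side',f,275,120,70,80,7,'s23')
```

```text
t 21.82 tcp [ 482.9 -356.6  116.3] th -0.227 F [0.7 1.  0.2] gap 0.746 q [-0.76  0.23  0.04  1.36  0.02  1.04]
off [-1.   5.  83.3] yaw 0.0 rows>= 3 q6 1.04
```

View pics/s23.png

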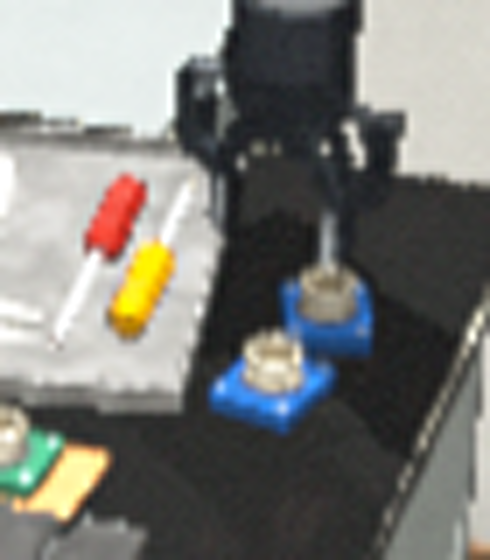

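Run:
```python
from h import *
print(at_z('top',[(389,201.5),(405,199.3),(437,195)],16).round(1))
```

```text
[[ 532.3 -322.6   16. ]
 [ 539.7 -369.2   16. ]
 [ 554.4 -462.3   16. ]]
```

>>> {"method": "step_arm", "body": {
  "offset": [
    [-1, 5, 25],
    [-1, 5, 50],
    [-1, 5, 60],
    [-1, 5, 60]
  ],
  "yaw": [0, 0, 0, 0],
  "grip": [0.6, 0.6, 0.6, 0.6]
}}

```text
t: 22.2
tool_pos: [478.1, -363.4, 43.7]
tool_rot: [-3.114, 0.362, -0.023]
contact_force: [-0.6, 0.7, -0.8]
finger_gap: 0.601
```

Run:
```python
from h import *
st();go([483,-361.5,33],np.deg2rad(-13))
f=viewer.grab_frame('side'); crop('side',f,275,120,70,80,7,'s24')
```

```text
t 22.2 tcp [ 478.1 -363.4   43.7] th -0.231 F [-0.6  0.7 -0.8] gap 0.601 q [-0.77  0.28 -0.04  1.24  0.01  1.03]
off [ 4.2 -2.9 10.8] yaw -0.005 rows>= 1 q6 1.03
```

View pics/s24.png

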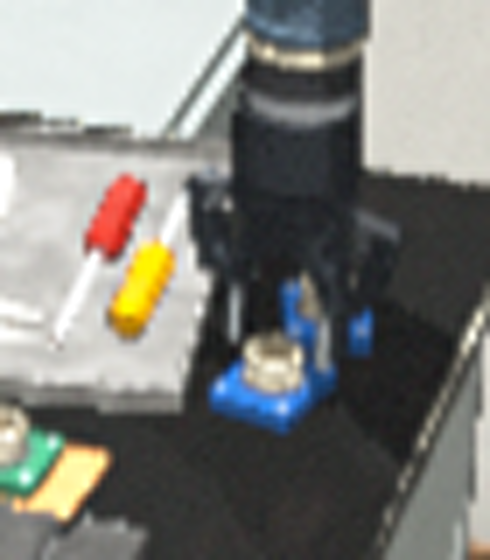

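>>> {"method": "step_arm", "body": {
  "offset": [
    [4, -3, 6],
    [4, -3, 11],
    [4, -3, 11],
    [4, -3, 11]
  ],
  "yaw": [0, 0, 0, 0],
  "grip": [0.6, 0.6, 0.6, 0.6]
}}

```text
t: 22.58
tool_pos: [484.8, -362.4, 36.5]
tool_rot: [-3.118, 0.36, -0.03]
contact_force: [-0.6, -0.6, -0.7]
finger_gap: 0.604
```

>>> {"method": "step_arm", "body": {
  "offset": [
    [0, 0, 0],
    [0, 0, 0],
    [0, 0, 0],
    [0, 0, 0],
    [0, 0, 0],
    [0, 0, 0]
  ],
  "yaw": [0, 0, 0, 0, 0, 0],
  "grip": [0.2, 0.2, 0.2, 0.2, 0.2, 0.2],
  "squeeze": 40
}}

```text
t: 23.08
tool_pos: [485.5, -362.8, 38.0]
tool_rot: [-3.119, 0.36, -0.034]
contact_force: [0.4, 1.3, 6.5]
finger_gap: 0.37
```

>>> {"method": "step_arm", "body": {
  "offset": [
    [0, 0, -10],
    [0, 0, -30],
    [0, 0, -60],
    [0, 0, -80],
    [0, 0, -80]
  ],
  "yaw": [0, 0, 0, 0, 0],
  "grip": [0.2, 0.2, 0.2, 0.2, 0.2]
}}

```text
t: 23.5
tool_pos: [486.0, -365.2, 123.8]
tool_rot: [3.117, -0.36, 0.045]
contact_force: [1.3, -0.2, -0.6]
finger_gap: 0.375
```

Run:
```python
from h import *
st();L=lane(LP,(36,0,0))[0]
f=viewer.grab_frame('side'); crop('side',f,255,110,85,100,5.5,'s25')
go([L[0],L[1],110],LP[2]-np.pi/2)
```

```text
t 23.5 tcp [ 486.  -365.2  123.8] th -0.23 F [ 1.3 -0.2 -0.6] gap 0.375 q [-0.76  0.24  0.07  1.38  0.01  1.04]
off [-105.  -260.2    8.8] yaw -0.208 rows>= 7 q6 1.04
```

View pics/s25.png

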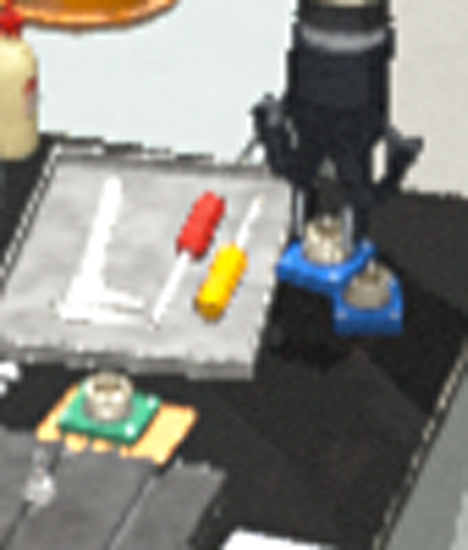

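Held. Carry to the landing.

>>> {"method": "step_arm", "body": {
  "offset": [
    [-105, -260, 9],
    [-105, -260, 9],
    [-105, -260, 9],
    [-105, -260, 9],
    [-105, -260, 9],
    [-105, -260, 9],
    [-105, -260, 9],
    [-105, -260, 9]
  ],
  "yaw": [-0.208, -0.208, -0.208, -0.208, -0.208, -0.208, -0.208, -0.208],
  "grip": [0.2, 0.2, 0.2, 0.2, 0.2, 0.2, 0.2, 0.2]
}}

```text
t: 24.22
tool_pos: [439.2, -81.8, 106.8]
tool_rot: [-3.141, 0.026, -0.031]
contact_force: [-0.3, -0.0, -2.2]
finger_gap: 0.372
```

Run:
```python
from h import *
st();L=lane(LP,(36,0,0))[0]
go([L[0],L[1],66],LP[2]-np.pi/2)
```

```text
t 24.22 tcp [439.2 -81.8 106.8] th -0.016 F [-0.3 -0.  -2.2] gap 0.372 q [-0.34 -0.16 -0.38  1.34  0.01  1.25]
off [ 2.7  5.3 40.9] yaw 0.006 rows>= 1 q6 1.25
```

>>> {"method": "step_arm", "body": {
  "offset": [
    [3, 4, 20],
    [3, 4, 41],
    [3, 4, 41],
    [3, 4, 41],
    [3, 4, 41]
  ],
  "yaw": [0, 0, 0, 0, 0],
  "grip": [0.2, 0.2, 0.2, 0.2, 0.2]
}}

```text
t: 24.63
tool_pos: [442.7, -86.2, 65.7]
tool_rot: [-3.141, 0.027, -0.029]
contact_force: [0.4, -0.0, -0.3]
finger_gap: 0.37
```

Run:
```python
from h import *
st();L=lane(LP,(36,0,0))[0]
go([L[0],L[1],47],LP[2]-np.pi/2)
f=viewer.grab_frame('side'); crop('side',f,260,150,75,90,6.5,'s26')
```

```text
t 24.63 tcp [442.7 -86.2  65.7] th -0.017 F [ 0.4 -0.  -0.3] gap 0.37 q [-0.35 -0.13 -0.43  1.25  0.01  1.24]
off [-0.3  0.9 18.7] yaw 0.005 rows>= 1 q6 1.24
```

View pics/s26.png

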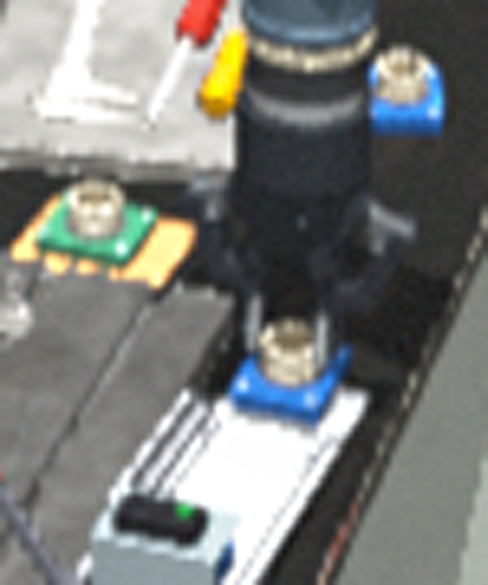

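>>> {"method": "step_arm", "body": {
  "offset": [
    [0, 0, 4],
    [0, 0, 8],
    [0, 0, 12],
    [0, 0, 15],
    [0, 0, 17],
    [0, 0, 18],
    [0, 0, 18]
  ],
  "yaw": [0, 0, 0, 0, 0, 0, 0],
  "grip": [0.2, 0.2, 0.2, 0.2, 0.2, 0.2, 0.2],
  "squeeze": 22
}}

```text
t: 25.27
tool_pos: [445.0, -89.0, 50.6]
tool_rot: [3.135, -0.028, 0.036]
contact_force: [-2.8, -4.9, 6.3]
finger_gap: 0.373
```

Run:
```python
from h import *
st()
f=viewer.grab_frame('side'); crop('side',f,260,150,75,90,6.5,'s27')
```

```text
t 25.27 tcp [445.  -89.   50.6] th -0.018 F [-2.8 -4.9  6.3] gap 0.373 q [-0.35 -0.11 -0.45  1.21  0.    1.24]
```

View pics/s27.png

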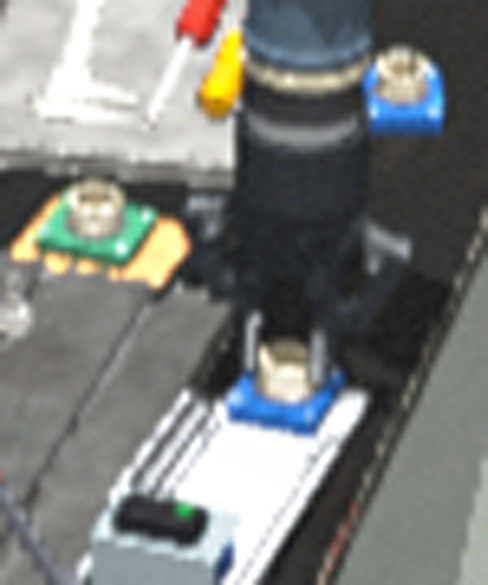

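>>> {"method": "step_arm", "body": {
  "offset": [
    [-1, 0, 2],
    [-2, 0, 2],
    [-2, 0, 2],
    [-2, 0, 2],
    [-2, 0, 2],
    [-2, 0, -20],
    [-2, 0, -60],
    [-2, 0, -60]
  ],
  "yaw": [0, 0, 0, 0, 0, 0, 0, 0],
  "grip": [0.2, 0.2, 0.65, 0.65, 0.65, 0.65, 0.65, 0.65]
}}

```text
t: 25.98
tool_pos: [445.3, -89.7, 116.9]
tool_rot: [3.132, -0.028, 0.051]
contact_force: [1.7, -0.7, 1.2]
finger_gap: 0.646
```

Run:
```python
from h import *
st()
f=viewer.grab_frame('side'); crop('side',f,260,150,75,90,6.5,'s28'); push([-40],17)
```

```text
t 25.98 tcp [445.3 -89.7 116.9] th -0.018 F [ 1.7 -0.7  1.2] gap 0.646 q [-0.35 -0.16 -0.36  1.34  0.    1.24]
[[-5, 75, 82]]
```

View pics/s28.png

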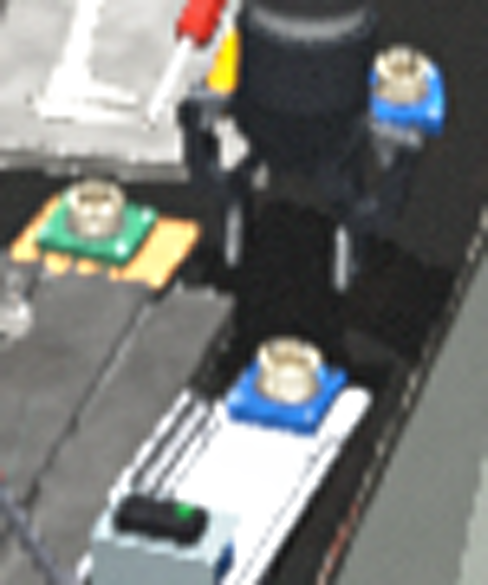

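>>> {"method": "step_arm", "body": {
  "offset": [
    [-3, 38, 0],
    [-5, 75, 0],
    [-5, 75, 30],
    [-5, 75, 60],
    [-5, 75, 80],
    [-5, 75, 80],
    [-5, 75, 80]
  ],
  "yaw": [0, 0, 0, 0, 0, 0, 0],
  "grip": [0, 0, 0, 0, 0, 0, 0]
}}

```text
t: 26.62
tool_pos: [438.9, -164.0, 33.1]
tool_rot: [3.135, -0.028, 0.041]
contact_force: [-0.2, -1.4, 0.4]
finger_gap: -0.002
```

Run:
```python
from h import *
st();lpos();push([-40,-30,-20,-10,0,10,20,30],6)
```

```text
t 26.62 tcp [ 438.9 -164.    33.1] th -0.018 F [-0.2 -1.4  0.4] gap -0.002 q [-0.51 -0.06 -0.44  1.17  0.01  1.08]
tip lane [-39.2   2.1  17.2] F [-0.2 -1.4  0.4]
[[2, -1, 11], [2, -11, 10], [2, -21, 8], [2, -31, 7], [2, -40, 5], [2, -50, 4], [2, -60, 3], [2, -70, 1]]
```

>>> {"method": "step_arm", "body": {
  "offset": [
    [2, -1, 11],
    [2, -2, 11],
    [2, -21, 8],
    [2, -31, 7],
    [2, -40, 5],
    [2, -50, 4],
    [2, -60, 3],
    [2, -70, 1]
  ],
  "yaw": [0, 0, 0, 0, 0, 0, 0, 0],
  "grip": [0, 0, 0, 0, 0, 0, 0, 0]
}}

```text
t: 27.28
tool_pos: [443.0, -94.1, 32.9]
tool_rot: [3.133, -0.028, 0.044]
contact_force: [-0.5, -2.0, 1.0]
finger_gap: 0.001
```

Run:
```python
from h import *
st();lpos();push([40,52,64,76,88,100,112,120])
f=viewer.grab_frame('side'); crop('side',f,250,160,75,90,6.5,'s29')
```

```text
t 27.28 tcp [443.  -94.1  32.9] th -0.018 F [-0.5 -2.   1. ] gap 0.001 q [-0.36 -0.11 -0.48  1.17  0.    1.23]
tip lane [30.  -0.4  7.2] F [-0.5 -2.   1. ]
[[0, -10, 0], [0, -22, -2], [0, -34, -4], [0, -46, -6], [0, -58, -7], [0, -69, -9], [0, -81, -11], [0, -89, -12]]
```

View pics/s29.png

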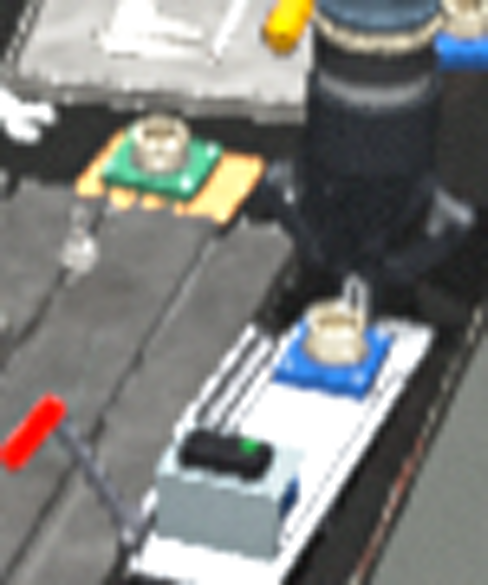

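>>> {"method": "step_arm", "body": {
  "offset": [
    [0, -10, 0],
    [0, -22, -2],
    [0, -34, -4],
    [0, -46, -6],
    [0, -58, -7],
    [0, -69, -9],
    [0, -81, -11],
    [0, -92, -12]
  ],
  "yaw": [0, 0, 0, 0, 0, 0, 0, 0],
  "grip": [0, 0, 0, 0, 0, 0, 0, 0]
}}

```text
t: 28.0
tool_pos: [444.1, 0.4, 45.0]
tool_rot: [3.135, -0.026, 0.045]
contact_force: [-0.8, -6.3, 4.0]
finger_gap: -0.0
```

Run:
```python
from h import *
st();lpos();push([128,132,134,136,138])
f=viewer.grab_frame('side'); crop('side',f,250,160,75,90,6.5,'s30')
```

```text
t 28.0 tcp [4.441e+02 4.000e-01 4.500e+01] th -0.016 F [-0.8 -6.3  4. ] gap -0.0 q [-0.15 -0.14 -0.49  1.2  -0.    1.44]
tip lane [125.3   0.5   6.2] F [-0.8 -6.3  4. ]
[[1, -3, 0], [1, -7, -1], [1, -9, -1], [1, -11, -1], [1, -13, -2]]
```

View pics/s30.png

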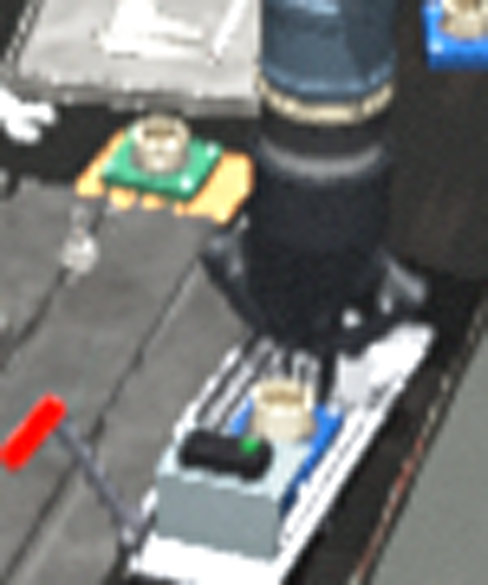

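>>> {"method": "step_arm", "body": {
  "offset": [
    [0, -2, 0],
    [0, -4, -1],
    [0, -5, -1],
    [0, -5, -1]
  ],
  "yaw": [0, 0, 0, 0],
  "grip": [0, 0, 0, 0]
}}

```text
t: 28.38
tool_pos: [443.8, 7.5, 45.8]
tool_rot: [3.139, -0.023, 0.044]
contact_force: [-0.2, -0.9, 0.5]
finger_gap: 0.002
```

Run:
```python
from h import *
st();lpos()
```

```text
t 28.38 tcp [443.8   7.5  45.8] th -0.015 F [-0.2 -0.9  0.5] gap 0.002 q [-0.14 -0.14 -0.48  1.2   0.    1.45]
tip lane [132.5   1.    5.9] F [-0.2 -0.9  0.5]
```

>>> {"method": "step_arm", "body": {
  "offset": [
    [0, -2, 0],
    [0, -3, 0],
    [0, -4, 0],
    [0, -4, 0]
  ],
  "yaw": [0, 0, 0, 0],
  "grip": [0, 0, 0, 0]
}}

```text
t: 28.72
tool_pos: [444.2, 11.1, 46.2]
tool_rot: [3.138, -0.024, 0.045]
contact_force: [-0.5, -3.4, 2.9]
finger_gap: -0.003
```

>>> {"method": "step_arm", "body": {
  "offset": [
    [0, -1, 0],
    [0, -2, 0],
    [0, -2, 0],
    [0, -2, 0]
  ],
  "yaw": [0, 0, 0, 0],
  "grip": [0, 0, 0, 0]
}}

```text
t: 29.05
tool_pos: [444.3, 11.9, 46.3]
tool_rot: [3.135, -0.025, 0.045]
contact_force: [-1.0, -5.7, 3.5]
finger_gap: -0.003
```

>>> {"method": "step_arm", "body": {
  "offset": [
    [0, 20, 0],
    [0, 50, 0],
    [0, 90, -20],
    [0, 130, -60],
    [0, 170, -100],
    [0, 200, -120],
    [0, 200, -120]
  ],
  "yaw": [0, 0, 0, 0, 0, 0, 0],
  "grip": [0, 0, 0, 0, 0, 0.4, 0.7]
}}

```text
t: 29.63
tool_pos: [438.6, -189.1, 170.0]
tool_rot: [3.135, -0.027, 0.052]
contact_force: [1.4, 0.1, -0.4]
finger_gap: 0.273
```

Run:
```python
from h import *
st()
f=viewer.grab_frame('side'); crop('side',f,250,140,95,110,5.4,'s31')
f=viewer.grab_frame('top'); crop('top',f,190,190,265,65,3,'t31')
r=rects('top',f,'blue',14,(330,190,460,245)); print(r)
go([r[0][0]-1.5,r[0][1]-1.5,110],np.deg2rad(r[0][4]+90))
```

```text
t 29.63 tcp [ 438.6 -189.1  170. ] th -0.017 F [ 1.4  0.1 -0.4] gap 0.273 q [-0.56 -0.11 -0.21  1.45  0.01  1.03]
[]Traceback (most recent call last):
  File "<stdin>", line 6, in <module>
IndexError: list index out of range
```

View pics/s31.png

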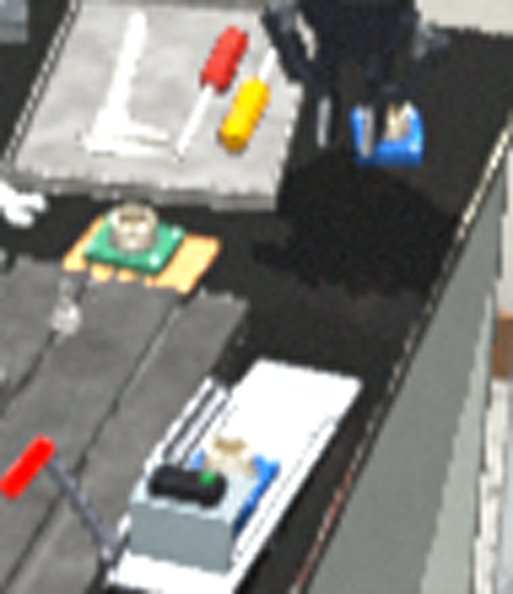

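View pics/t31.png

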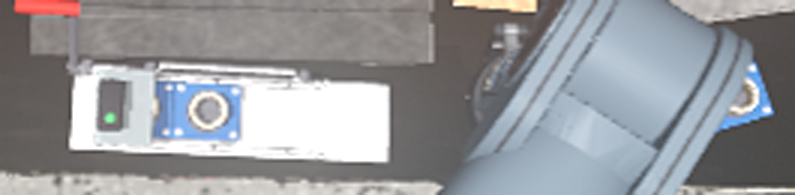

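>>> {"method": "step_arm", "body": {
  "offset": [
    [-60, -100, -20],
    [-60, -100, -20],
    [-60, -100, -20],
    [-60, -100, -20],
    [-60, -100, -20]
  ],
  "yaw": [0, 0, 0, 0, 0],
  "grip": [0.7, 0.7, 0.7, 0.7, 0.7]
}}

```text
t: 30.15
tool_pos: [380.7, -86.6, 187.2]
tool_rot: [3.135, -0.025, 0.056]
contact_force: [0.6, 0.4, 0.5]
finger_gap: 0.701
```

Run:
```python
from h import *
st()
f=viewer.grab_frame('top'); crop('top',f,330,180,130,65,6,'t32')
r=rects('top',f,'blue',14,(380,190,460,245)); print(r)
go([r[0][0]-1.5,r[0][1]-1.5,110],np.deg2rad(r[0][4]+90))
```

```text
t 30.15 tcp [380.7 -86.6 187.2] th -0.016 F [0.6 0.4 0.5] gap 0.701 q [-0.4  -0.35 -0.37  1.52  0.01  1.18]
[(475.4, -450.7, 65.7, 53.7, -72.4)]
off [ 96.3 362.4  82.9] yaw -0.325 rows>= 10 q6 1.18
```

View pics/t32.png

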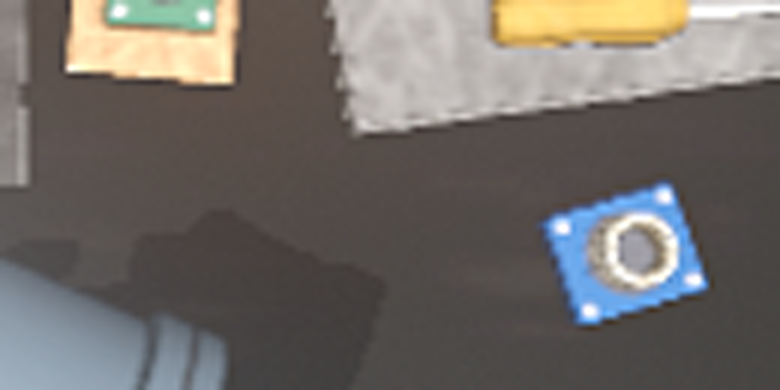

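Unchanged. Go to it.

>>> {"method": "step_arm", "body": {
  "offset": [
    [96, 362, 60],
    [96, 362, 60],
    [96, 362, 60],
    [96, 362, 60],
    [96, 362, 60],
    [96, 362, 60],
    [96, 362, 60],
    [96, 362, 60]
  ],
  "yaw": [-0.325, -0.325, -0.325, -0.325, -0.325, -0.325, -0.325, -0.325],
  "grip": [0.7, 0.7, 0.7, 0.7, 0.7, 0.7, 0.7, 0.7]
}}

```text
t: 30.87
tool_pos: [460.0, -403.1, 138.1]
tool_rot: [3.094, 0.478, 0.053]
contact_force: [1.0, 0.9, -0.6]
finger_gap: 0.701
```

Run:
```python
from h import *
st();go([474,-452.3,70],np.deg2rad(17.4))
```

```text
t 30.87 tcp [ 460.  -403.1  138.1] th 0.307 F [ 1.   0.9 -0.6] gap 0.701 q [-0.84  0.24  0.1   1.4   0.02  0.42]
off [-3.7 50.1 68.7] yaw 0.003 rows>= 3 q6 0.42
```

>>> {"method": "step_arm", "body": {
  "offset": [
    [-2, 35, 20],
    [-4, 50, 40],
    [-4, 50, 69],
    [-4, 50, 69],
    [-4, 50, 69]
  ],
  "yaw": [0, 0, 0, 0, 0],
  "grip": [0.6, 0.6, 0.6, 0.6, 0.6]
}}

```text
t: 31.28
tool_pos: [471.7, -450.5, 65.1]
tool_rot: [3.103, 0.477, 0.047]
contact_force: [0.5, 0.4, 0.9]
finger_gap: 0.599
```

Run:
```python
from h import *
st();go([474,-452.3,36],np.deg2rad(17.4))
f=viewer.grab_frame('side'); crop('side',f,275,110,70,80,7,'s33')
```

```text
t 31.28 tcp [ 471.7 -450.5   65.1] th 0.305 F [0.5 0.4 0.9] gap 0.599 q [-0.88  0.39  0.14  1.3   0.02  0.39]
off [ 0.8  2.2 29.1] yaw 0.002 rows>= 1 q6 0.39
```

View pics/s33.png

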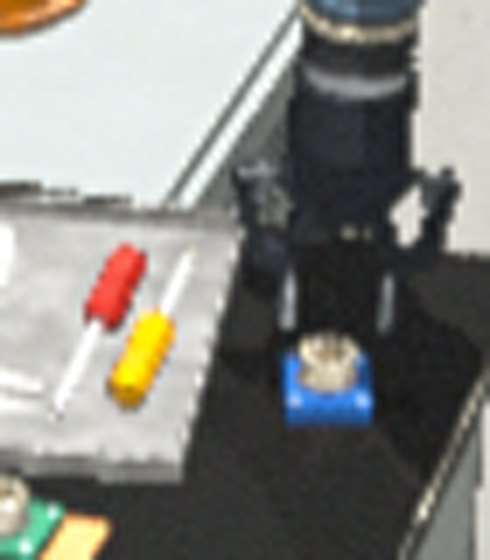

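>>> {"method": "step_arm", "body": {
  "offset": [
    [1, 2, 15],
    [1, 2, 29],
    [1, 2, 29],
    [1, 2, 29]
  ],
  "yaw": [0, 0, 0, 0],
  "grip": [0.6, 0.6, 0.6, 0.6]
}}

```text
t: 31.67
tool_pos: [475.7, -452.4, 39.2]
tool_rot: [3.098, 0.479, 0.051]
contact_force: [-0.2, 0.9, 0.3]
finger_gap: 0.599
```

>>> {"method": "step_arm", "body": {
  "offset": [
    [0, 0, 0],
    [0, 0, 0],
    [0, 0, 0],
    [0, 0, 0],
    [0, 0, 0],
    [0, 0, 0]
  ],
  "yaw": [0, 0, 0, 0, 0, 0],
  "grip": [0.2, 0.2, 0.2, 0.2, 0.2, 0.2],
  "squeeze": 40
}}

```text
t: 32.17
tool_pos: [476.6, -453.0, 41.3]
tool_rot: [3.096, 0.479, 0.054]
contact_force: [0.3, 1.3, 5.6]
finger_gap: 0.366
```

>>> {"method": "step_arm", "body": {
  "offset": [
    [0, 0, -10],
    [0, 0, -30],
    [0, 0, -60],
    [0, 0, -80],
    [0, 0, -80]
  ],
  "yaw": [0, 0, 0, 0, 0],
  "grip": [0.2, 0.2, 0.2, 0.2, 0.2]
}}

```text
t: 32.58
tool_pos: [475.7, -455.6, 127.9]
tool_rot: [3.087, 0.477, 0.062]
contact_force: [1.6, -1.1, 0.0]
finger_gap: 0.366
```

Run:
```python
from h import *
st();L=lane(LP,(36,0,0))[0]
f=viewer.grab_frame('side'); crop('side',f,255,100,85,100,5.5,'s34')
go([L[0],L[1],115],LP[2]-np.pi/2)
```

```text
t 32.58 tcp [ 475.7 -455.6  127.9] th 0.307 F [ 1.6 -1.1  0. ] gap 0.366 q [-0.88  0.36  0.23  1.4   0.03  0.39]
off [  79.9 -360.4    5.7] yaw 0.329 rows>= 9 q6 0.39
```

View pics/s34.png

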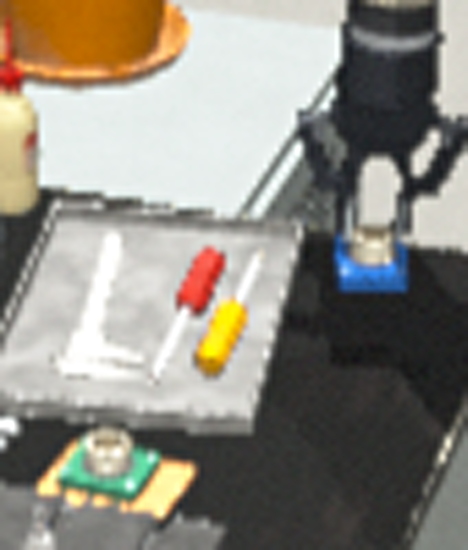

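>>> {"method": "step_arm", "body": {
  "offset": [
    [80, -360, 5],
    [80, -360, 5],
    [80, -360, 5],
    [80, -360, 5],
    [80, -360, 5],
    [80, -360, 5],
    [80, -360, 5],
    [80, -360, 5]
  ],
  "yaw": [0.325, 0.325, 0.325, 0.325, 0.325, 0.325, 0.325, 0.325],
  "grip": [0.2, 0.2, 0.2, 0.2, 0.2, 0.2, 0.2, 0.2]
}}

```text
t: 33.3
tool_pos: [443.8, -118.4, 113.9]
tool_rot: [3.134, -0.03, 0.058]
contact_force: [1.7, 0.3, -1.0]
finger_gap: 0.363
```

Run:
```python
from h import *
st();L=lane(LP,(36,0,0))[0]
go([L[0],L[1],110],LP[2]-np.pi/2)
```

```text
t 33.3 tcp [ 443.8 -118.4  113.9] th -0.019 F [ 1.7  0.3 -1. ] gap 0.363 q [-0.41 -0.15 -0.36  1.33  0.01  1.18]
off [ -1.8 -31.2   3.7] yaw 0.004 rows>= 1 q6 1.18
```

>>> {"method": "step_arm", "body": {
  "offset": [
    [-3, -31, 10],
    [-3, -31, 30],
    [-3, -31, 46],
    [-3, -31, 46],
    [-3, -31, 46]
  ],
  "yaw": [0, 0, 0, 0, 0],
  "grip": [0.2, 0.2, 0.2, 0.2, 0.2]
}}

```text
t: 33.72
tool_pos: [440.8, -86.7, 65.2]
tool_rot: [3.136, -0.029, 0.049]
contact_force: [-0.1, 0.2, -1.3]
finger_gap: 0.369
```

Run:
```python
from h import *
st();L=lane(LP,(36,0,0))[0]
go([L[0]-1,L[1],47],LP[2]-np.pi/2)
f=viewer.grab_frame('side'); crop('side',f,260,150,75,90,6.5,'s35')
```

```text
t 33.72 tcp [440.8 -86.7  65.2] th -0.018 F [-0.1  0.2 -1.3] gap 0.369 q [-0.35 -0.15 -0.45  1.24  0.01  1.24]
off [ 0.4  0.3 18.2] yaw 0.004 rows>= 1 q6 1.24
```

View pics/s35.png

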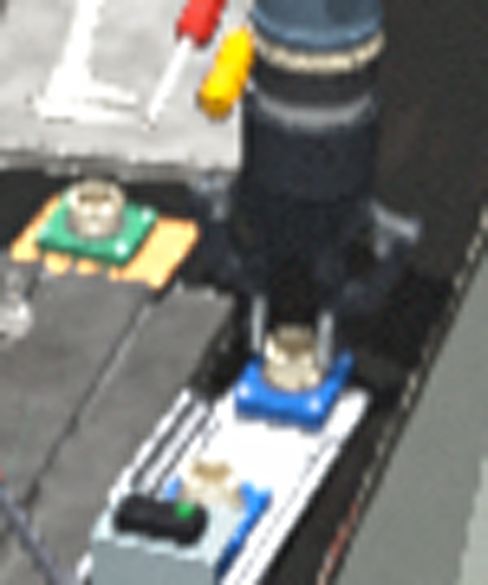

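>>> {"method": "step_arm", "body": {
  "offset": [
    [0, 0, 4],
    [0, 0, 8],
    [0, 0, 11],
    [0, 0, 13],
    [0, 0, 14],
    [0, 0, 14]
  ],
  "yaw": [0, 0, 0, 0, 0, 0],
  "grip": [0.2, 0.2, 0.2, 0.2, 0.2, 0.2],
  "squeeze": 22
}}

```text
t: 34.27
tool_pos: [443.8, -89.3, 54.3]
tool_rot: [3.132, -0.032, 0.058]
contact_force: [-1.0, -4.8, 4.9]
finger_gap: 0.364
```

>>> {"method": "step_arm", "body": {
  "offset": [
    [-1, 0, 2],
    [-1, 0, 3],
    [-1, 0, 3]
  ],
  "yaw": [0, 0, 0],
  "grip": [0.2, 0.2, 0.2]
}}

```text
t: 34.52
tool_pos: [443.8, -89.8, 53.5]
tool_rot: [3.131, -0.032, 0.061]
contact_force: [-3.0, -1.9, 10.7]
finger_gap: 0.369
```

>>> {"method": "step_arm", "body": {
  "offset": [
    [0, 0, 0],
    [0, 0, 0],
    [0, 0, 0],
    [0, 0, 0],
    [0, 0, -20],
    [0, 0, -60],
    [0, 0, -60]
  ],
  "yaw": [0, 0, 0, 0, 0, 0, 0],
  "grip": [0.65, 0.65, 0.65, 0.65, 0.65, 0.65, 0.65]
}}

```text
t: 35.1
tool_pos: [445.0, -90.2, 119.6]
tool_rot: [3.127, -0.031, 0.076]
contact_force: [2.4, -0.1, 1.4]
finger_gap: 0.654
```

Run:
```python
from h import *
st()
f=viewer.grab_frame('side'); crop('side',f,260,150,75,90,6.5,'s36'); push([-40],17)
```

```text
t 35.1 tcp [445.  -90.2 119.6] th -0.02 F [ 2.4 -0.1  1.4] gap 0.654 q [-0.35 -0.18 -0.37  1.33  0.    1.24]
[[-6, 74, 85]]
```

View pics/s36.png

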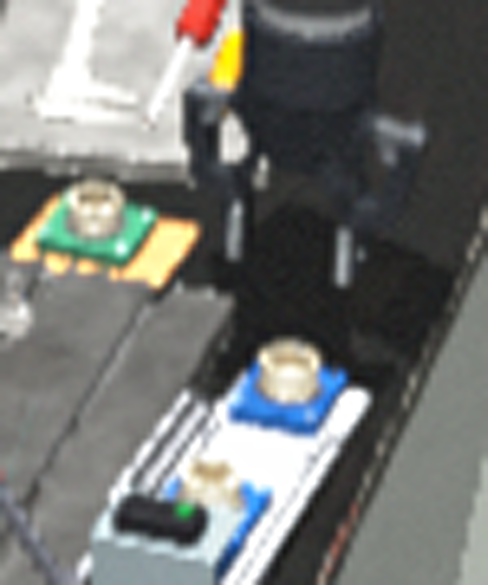

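>>> {"method": "step_arm", "body": {
  "offset": [
    [-3, 38, 0],
    [-6, 74, 0],
    [-6, 74, 30],
    [-6, 74, 60],
    [-6, 74, 80],
    [-6, 74, 80],
    [-6, 74, 80]
  ],
  "yaw": [0, 0, 0, 0, 0, 0, 0],
  "grip": [0, 0, 0, 0, 0, 0, 0]
}}

```text
t: 35.73
tool_pos: [438.8, -163.8, 36.0]
tool_rot: [3.131, -0.032, 0.067]
contact_force: [-0.0, 0.4, 0.7]
finger_gap: 0.004
```

Run:
```python
from h import *
st();lpos();push([-40,-40,-20,-10,0,10,20,30],6)
```

```text
t 35.73 tcp [ 438.8 -163.8   36. ] th -0.02 F [-0.   0.4  0.7] gap 0.004 q [-0.51 -0.08 -0.45  1.16  0.01  1.08]
tip lane [-38.6   2.2  20.1] F [-0.   0.4  0.7]
[[2, -1, 14], [2, -1, 14], [2, -20, 11], [2, -30, 10], [2, -40, 8], [2, -50, 7], [2, -60, 5], [2, -70, 4]]
```

>>> {"method": "step_arm", "body": {
  "offset": [
    [2, -1, 14],
    [2, -1, 14],
    [2, -20, 11],
    [2, -30, 10],
    [2, -40, 8],
    [2, -50, 7],
    [2, -60, 5],
    [2, -70, 4]
  ],
  "yaw": [0, 0, 0, 0, 0, 0, 0, 0],
  "grip": [0, 0, 0, 0, 0, 0, 0, 0]
}}

```text
t: 36.4
tool_pos: [443.4, -94.2, 33.0]
tool_rot: [3.128, -0.032, 0.07]
contact_force: [-0.3, -4.4, 3.5]
finger_gap: -0.001
```

Run:
```python
from h import *
st();lpos();push([38,46,54,60,64,68])
f=viewer.grab_frame('side'); crop('side',f,250,160,75,90,6.5,'s37')
```

```text
t 36.4 tcp [443.4 -94.2  33. ] th -0.02 F [-0.3 -4.4  3.5] gap -0.001 q [-0.36 -0.13 -0.5   1.15  0.    1.23]
tip lane [29.9 -0.9  7.4] F [-0.3 -4.4  3.5]
[[-1, -8, 0], [-1, -16, -1], [-1, -24, -2], [-1, -30, -3], [-1, -34, -4], [-1, -38, -4]]
```

View pics/s37.png

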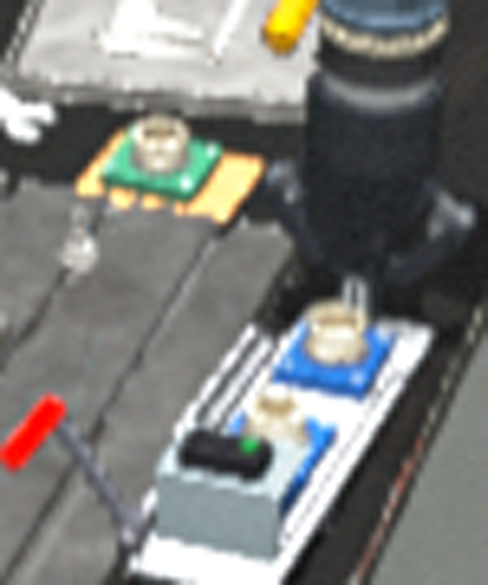

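>>> {"method": "step_arm", "body": {
  "offset": [
    [-1, -8, 0],
    [-1, -16, -1],
    [-1, -24, -2],
    [-1, -30, -3],
    [-1, -34, -4],
    [-1, -38, -4],
    [-1, -40, -5]
  ],
  "yaw": [0, 0, 0, 0, 0, 0, 0],
  "grip": [0, 0, 0, 0, 0, 0, 0]
}}

```text
t: 37.03
tool_pos: [442.8, -51.6, 37.2]
tool_rot: [3.131, -0.029, 0.071]
contact_force: [0.1, -6.9, -0.3]
finger_gap: 0.001
```

Run:
```python
from h import *
st();lpos();push([71,73])
```

```text
t 37.03 tcp [442.8 -51.6  37.2] th -0.018 F [ 0.1 -6.9 -0.3] gap 0.001 q [-0.27 -0.15 -0.51  1.16  0.    1.32]
tip lane [72.7  0.6  5.6] F [ 0.1 -6.9 -0.3]
[[1, 2, 0], [1, 0, 0]]
```

>>> {"method": "step_arm", "body": {
  "offset": [
    [0, -1, 0],
    [0, -2, 0],
    [0, -2, 0]
  ],
  "yaw": [0, 0, 0],
  "grip": [0, 0, 0]
}}

```text
t: 37.28
tool_pos: [442.9, -51.4, 37.1]
tool_rot: [3.126, -0.031, 0.07]
contact_force: [-0.3, -8.0, 1.1]
finger_gap: -0.0
```

>>> {"method": "step_arm", "body": {
  "offset": [
    [0, -1, 0],
    [0, -2, 0],
    [0, -2, 0]
  ],
  "yaw": [0, 0, 0],
  "grip": [0, 0, 0]
}}

```text
t: 37.53
tool_pos: [442.9, -51.4, 37.1]
tool_rot: [3.121, -0.033, 0.069]
contact_force: [0.2, -8.8, 2.4]
finger_gap: 0.004
```

Home. Retreat and look from a clear position.

>>> {"method": "step_arm", "body": {
  "offset": [
    [0, 15, 0],
    [0, 40, 0],
    [0, 75, -20],
    [0, 90, -60],
    [0, 90, -100],
    [0, 90, -140],
    [0, 90, -150]
  ],
  "yaw": [0, 0, 0, 0, 0, 0, 0],
  "grip": [0, 0, 0, 0, 0, 0.4, 0.5]
}}

```text
t: 38.12
tool_pos: [436.8, -138.7, 194.9]
tool_rot: [3.12, -0.034, 0.083]
contact_force: [1.7, -0.1, 0.5]
finger_gap: 0.273
```

>>> {"method": "step_arm", "body": {
  "offset": [
    [0, 60, 0],
    [0, 90, 0],
    [0, 90, 0],
    [0, 90, 0]
  ],
  "yaw": [0, 0, 0, 0],
  "grip": [0.5, 0.5, 0.5, 0.5]
}}

```text
t: 38.45
tool_pos: [434.4, -229.6, 195.3]
tool_rot: [3.123, -0.039, 0.081]
contact_force: [0.5, 0.7, -0.1]
finger_gap: 0.5
```

Run:
```python
from h import *
st()
f=viewer.grab_frame('side'); crop('side',f,250,160,75,90,6.5,'s38')
f=viewer.grab_frame('top'); crop('top',f,185,195,150,60,5.3,'t38'); cv2.imwrite('pics/top38.png',f)
W=lane(LP,(332,-36.5+75*np.cos(2.25),19+75*np.sin(2.25)))[0]; print(W); go(W+[0,0,100],LP[2]-np.pi/2)
```

```text
t 38.45 tcp [ 434.4 -229.6  195.3] th -0.025 F [ 0.5  0.7 -0.1] gap 0.5 q [-0.63 -0.1  -0.15  1.47  0.02  0.96]
[532.58195517 193.26004605 130.30814098]
off [  91.  -421.9  -37.2] yaw 0.001 rows>= 11 q6 0.96
```

View pics/s38.png

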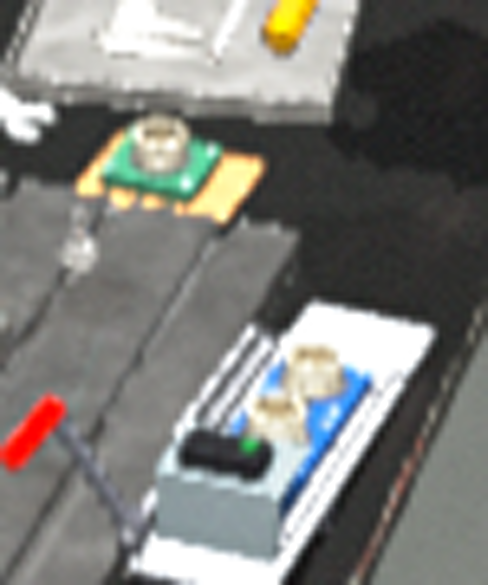

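View pics/t38.png

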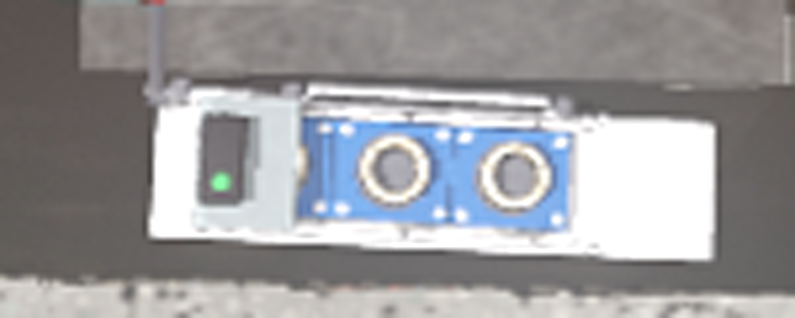

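>>> {"method": "step_arm", "body": {
  "offset": [
    [91, -422, -45],
    [91, -422, -45],
    [91, -422, -45],
    [91, -422, -45],
    [91, -422, -45],
    [91, -422, -45],
    [91, -422, -45],
    [91, -422, -45]
  ],
  "yaw": [0, 0, 0, 0, 0, 0, 0, 0],
  "grip": [0.5, 0.5, 0.5, 0.5, 0.5, 0.5, 0.5, 0.5]
}}

```text
t: 39.22
tool_pos: [507.8, 98.8, 227.9]
tool_rot: [3.126, -0.03, 0.077]
contact_force: [1.2, -1.3, 0.2]
finger_gap: 0.501
```

Run:
```python
from h import *
st();print(th()[1].round(3))
W=lane(LP,(332,-36.5+75*np.cos(2.25),19+75*np.sin(2.25)))[0]; go(W+[0,0,60],LP[2]-np.pi/2)
```

```text
t 39.22 tcp [507.8  98.8 227.9] th -0.019 F [ 1.2 -1.3  0.2] gap 0.501 q [ 0.07 -0.02 -0.01  1.54 -0.02  1.66]
[[ 0.999 -0.02   0.049]
 [-0.019 -1.    -0.015]
 [ 0.049  0.014 -0.999]]
off [ 21.1 -95.4  37.3] yaw 0.003 rows>= 3 q6 1.66
```

>>> {"method": "step_arm", "body": {
  "offset": [
    [21, -40, 5],
    [21, -80, 20],
    [21, -95, 37],
    [21, -95, 37],
    [21, -95, 37]
  ],
  "yaw": [0, 0, 0, 0, 0],
  "grip": [0.5, 0.5, 0.5, 0.5, 0.5]
}}

```text
t: 39.63
tool_pos: [529.4, 195.2, 187.8]
tool_rot: [3.125, -0.023, 0.067]
contact_force: [-0.2, -0.5, -0.4]
finger_gap: 0.499
```

Run:
```python
from h import *
st()
W=lane(LP,(332,-36.5+75*np.cos(2.25),19+75*np.sin(2.25)))[0]; go(W+[0,0,3],LP[2]-np.pi/2)
f=viewer.grab_frame('side'); crop('side',f,235,160,75,90,6.5,'s39')
f=viewer.grab_frame('top'); crop('top',f,160,160,100,80,7,'t39')
```

```text
t 39.63 tcp [529.4 195.2 187.8] th -0.014 F [-0.2 -0.5 -0.4] gap 0.499 q [ 0.25  0.11  0.05  1.47 -0.03  1.83]
off [ 0.9  1.  54.6] yaw 0.008 rows>= 2 q6 1.83
```

View pics/s39.png

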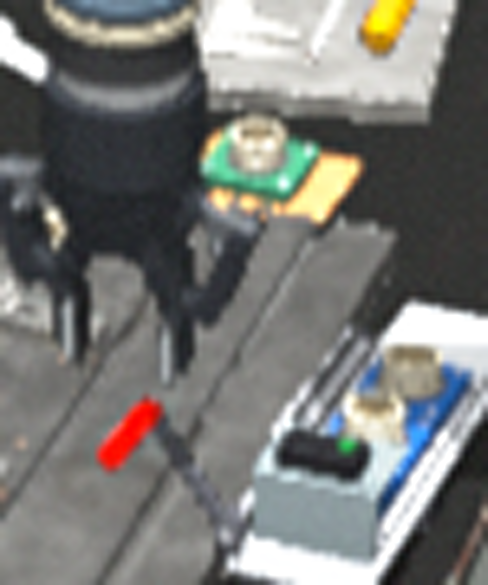

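>>> {"method": "step_arm", "body": {
  "offset": [
    [0, 1, 25],
    [0, 1, 54],
    [0, 1, 54],
    [0, 1, 54]
  ],
  "yaw": [0, 0, 0, 0],
  "grip": [0.5, 0.5, 0.5, 0.5]
}}

```text
t: 40.07
tool_pos: [532.5, 190.1, 135.7]
tool_rot: [3.125, -0.031, 0.069]
contact_force: [0.2, -0.8, 0.7]
finger_gap: 0.499
```

>>> {"method": "step_arm", "body": {
  "offset": [
    [0, 0, 0],
    [0, 0, 0],
    [0, 0, 0],
    [0, 0, 0],
    [0, 0, 0],
    [0, 0, 0]
  ],
  "yaw": [0, 0, 0, 0, 0, 0],
  "grip": [0.05, 0.05, 0.05, 0.05, 0.05, 0.05],
  "squeeze": 25
}}

```text
t: 40.57
tool_pos: [530.5, 189.9, 137.8]
tool_rot: [3.125, -0.031, 0.064]
contact_force: [-7.7, -1.3, 4.9]
finger_gap: 0.147
```

Run:
```python
from h import *
st()
f=viewer.grab_frame('side'); crop('side',f,235,160,75,90,6.5,'s40')
v=tolane(LP,manip.observe()['tool_pos'])[0]; print(v.round(1),np.arctan2(v[2]-19,v[1]+36.5)-.35, np.hypot(v[2]-19,v[1]+36.5)); arc(1.9,0.9,8)
```

```text
t 40.57 tcp [530.5 189.9 137.8] th -0.019 F [-7.7 -1.3  4.9] gap 0.147 q [ 0.24  0.11 -0.04  1.38 -0.03  1.83]
[329.6 -81.6  85.2] 1.8187034760030936 80.093775430497
[[-7, 1, -6], [-15, 1, -10], [-24, 2, -14], [-33, 2, -17], [-42, 2, -18], [-52, 2, -18], [-61, 2, -18], [-70, 2, -16]]
```

View pics/s40.png

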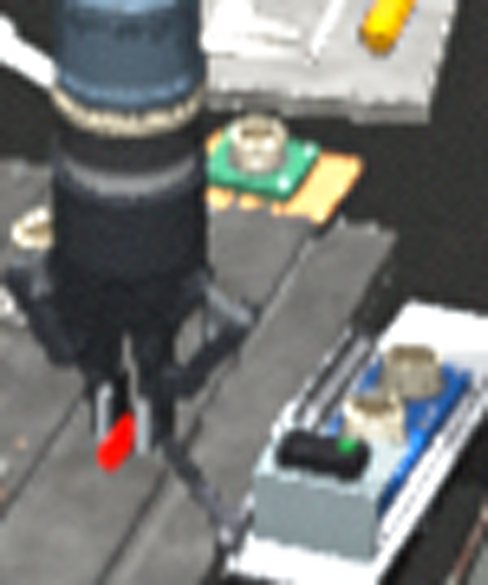

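>>> {"method": "step_arm", "body": {
  "offset": [
    [-7, 1, -6],
    [-15, 1, -10],
    [-24, 2, -14],
    [-33, 2, -17],
    [-42, 2, -18],
    [-52, 2, -18],
    [-61, 2, -18],
    [-70, 2, -16]
  ],
  "yaw": [0, 0, 0, 0, 0, 0, 0, 0],
  "grip": [0.05, 0.05, 0.05, 0.05, 0.05, 0.05, 0.05, 0.05]
}}

```text
t: 41.28
tool_pos: [463.7, 188.7, 156.7]
tool_rot: [3.123, -0.033, 0.086]
contact_force: [3.1, -4.4, 9.4]
finger_gap: 0.147
```

Run:
```python
from h import *
st()
v=tolane(LP,manip.observe()['tool_pos'])[0]; print(v.round(1),np.arctan2(v[2]-19,v[1]+36.5)-.35, np.hypot(v[2]-19,v[1]+36.5)); arc(0.9,-0.03,8)
```

```text
t 41.28 tcp [463.7 188.7 156.7] th -0.021 F [ 3.1 -4.4  9.4] gap 0.147 q [ 0.27 -0.07 -0.19  1.4  -0.03  1.86]
[329.6 -14.8 104.4] 0.972133987570991 88.0918687744596
[[-8, -1, 3], [-16, -1, 6], [-24, -2, 11], [-30, -3, 16], [-36, -4, 22], [-42, -5, 29], [-46, -6, 36], [-50, -7, 44]]
```

Run:
```python
from h import *
f=viewer.grab_frame('side'); crop('side',f,245,160,75,90,6.5,'s41')
print(th()[1].round(3)); st()
```

```text
[[ 0.998 -0.021  0.051]
 [-0.02  -1.    -0.018]
 [ 0.052  0.017 -0.999]]
t 41.33 tcp [461.3 188.8 156.3] th -0.02 F [ 0.1 -3.7  8.2] gap 0.146 q [ 0.27 -0.07 -0.19  1.4  -0.03  1.86]
```

View pics/s41.png

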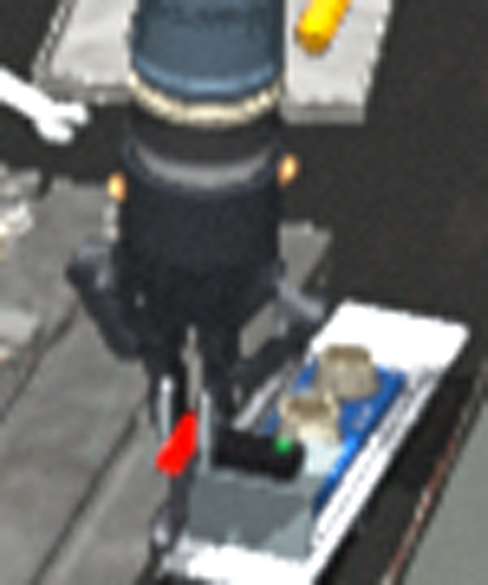

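>>> {"method": "step_arm", "body": {
  "offset": [
    [-6, 0, 5],
    [-14, -1, 10],
    [-22, -2, 16],
    [-28, -3, 22],
    [-34, -4, 28],
    [-39, -5, 35],
    [-43, -6, 42],
    [-46, -6, 49]
  ],
  "yaw": [0, 0, 0, 0, 0, 0, 0, 0],
  "grip": [0.05, 0.05, 0.05, 0.05, 0.05, 0.05, 0.05, 0.05]
}}

```text
t: 42.0
tool_pos: [413.9, 196.2, 107.3]
tool_rot: [3.128, -0.029, 0.072]
contact_force: [-10.6, 3.2, 10.2]
finger_gap: 0.142
```

Run:
```python
from h import *
st()
v=tolane(LP,manip.observe()['tool_pos'])[0]; print(v.round(1),np.arctan2(v[2]-19,v[1]+36.5)-.35, np.hypot(v[2]-19,v[1]+36.5))
f=viewer.grab_frame('side'); crop('side',f,245,160,75,90,6.5,'s42')
go([415.3,188.5,100])
```

```text
t 42.0 tcp [413.9 196.2 107.3] th -0.018 F [-10.6   3.2  10.2] gap 0.142 q [ 0.31 -0.15 -0.37  1.31 -0.03  1.9 ]
[329.1  35.1  54.5] 0.11041058292993533 79.87939766854038
off [1.9 7.9 5.7] yaw 0 rows>= 1 q6 1.9
```

View pics/s42.png

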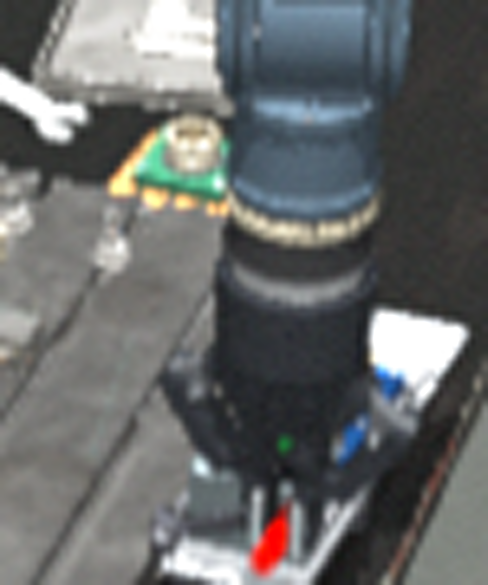

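>>> {"method": "step_arm", "body": {
  "offset": [
    [0, 0, 3],
    [1, 0, 6],
    [1, 0, 8],
    [1, 0, 8]
  ],
  "yaw": [0, 0, 0, 0],
  "grip": [0.05, 0.05, 0.05, 0.05]
}}

```text
t: 42.38
tool_pos: [413.1, 196.8, 104.5]
tool_rot: [3.13, -0.027, 0.071]
contact_force: [-13.4, -4.6, 27.1]
finger_gap: 0.143
```

Run:
```python
from h import *
st()
v=tolane(LP,manip.observe()['tool_pos'])[0]; print(v.round(1),np.arctan2(v[2]-19,v[1]+36.5)-.35, np.hypot(v[2]-19,v[1]+36.5))
```

```text
t 42.38 tcp [413.1 196.8 104.5] th -0.017 F [-13.4  -4.6  27.1] gap 0.143 q [ 0.31 -0.15 -0.38  1.31 -0.02  1.9 ]
[329.3  35.9  51.7] 0.07393741863336317 79.42286972023933
```

>>> {"method": "step_arm", "body": {
  "offset": [
    [1, 0, 2],
    [2, 0, 3],
    [2, 0, 3]
  ],
  "yaw": [0, 0, 0],
  "grip": [0.05, 0.05, 0.05]
}}

```text
t: 42.63
tool_pos: [413.1, 196.8, 104.6]
tool_rot: [3.13, -0.026, 0.068]
contact_force: [-9.7, -3.3, 15.0]
finger_gap: 0.15
```

>>> {"method": "step_arm", "body": {
  "offset": [
    [0, 0, -1],
    [0, 0, -2],
    [0, 0, -2],
    [0, 0, -2],
    [0, 0, -2],
    [0, 0, -2]
  ],
  "yaw": [0, 0, 0, 0, 0, 0],
  "grip": [0.05, 0.45, 0.45, 0.45, 0.45, 0.45]
}}

```text
t: 43.13
tool_pos: [412.6, 196.9, 106.3]
tool_rot: [3.131, -0.026, 0.066]
contact_force: [0.4, -0.2, 0.3]
finger_gap: 0.451
```

>>> {"method": "step_arm", "body": {
  "offset": [
    [0, 0, -30],
    [0, 0, -70],
    [0, 0, -110],
    [0, 0, -130],
    [0, 0, -130]
  ],
  "yaw": [0, 0, 0, 0, 0],
  "grip": [0.45, 0.45, 0.45, 0.45, 0.45]
}}

```text
t: 43.55
tool_pos: [409.7, 199.3, 242.5]
tool_rot: [3.134, -0.026, 0.082]
contact_force: [-0.1, -0.0, 0.2]
finger_gap: 0.451
```

>>> {"method": "step_arm", "body": {
  "offset": [
    [-40, 35, 0],
    [-80, 35, 0],
    [-90, 35, 0],
    [-90, 35, 0]
  ],
  "yaw": [0, 0, 0, 0],
  "grip": [0.45, 0.45, 0.45, 0.45]
}}

```text
t: 43.88
tool_pos: [316.4, 165.4, 236.9]
tool_rot: [3.134, -0.025, 0.078]
contact_force: [1.2, 0.3, 0.4]
finger_gap: 0.447
```

Run:
```python
from ov import *
st()
f=viewer.grab_frame('side');g=viewer.grab_frame('top'); cv2.imwrite('pics/side43.png',f);cv2.imwrite('pics/top43.png',g)
crop('top',g,185,195,150,60,5.3,'t43'); crop('side',f,245,180,85,85,7,'s43')
def red(im,roi):
    x0,y0,x1,y1=roi; h=cv2.cvtColor(im,cv2.COLOR_BGR2HSV); m=(cv2.inRange(h,(0,170,150),(8,255,255))|cv2.inRange(h,(172,170,150),(180,255,255)))[y0:y1,x0:x1]
    y,x=np.nonzero(m); return len(x),x.mean()+x0,y.mean()+y0
for a in('side0','side43'): print(a,red(cv2.imread(f'pics/{a}.png'),(240,190,300,260)))
for a in('top0','top43'): print(a,red(cv2.imread(f'pics/{a}.png'),(185,180,220,245)))
```

```text
t 43.88 tcp [316.4 165.4 236.9] th -0.015 F [1.2 0.3 0.4] gap 0.447 q [ 0.31 -0.44 -0.33  1.63 -0.02  1.9 ]
side0 (43, np.float64(287.27906976744185), np.float64(240.65116279069767))
side43 (42, np.float64(287.76190476190476), np.float64(241.42857142857144))
top0 (0, np.float64(nan), np.float64(nan))
top43 (16, np.float64(201.9375), np.float64(235.75))<stdin>:7: RuntimeWarning: Mean of empty slice.
  ret = ret.dtype.type(ret / rcount)
```

View pics/s43.png

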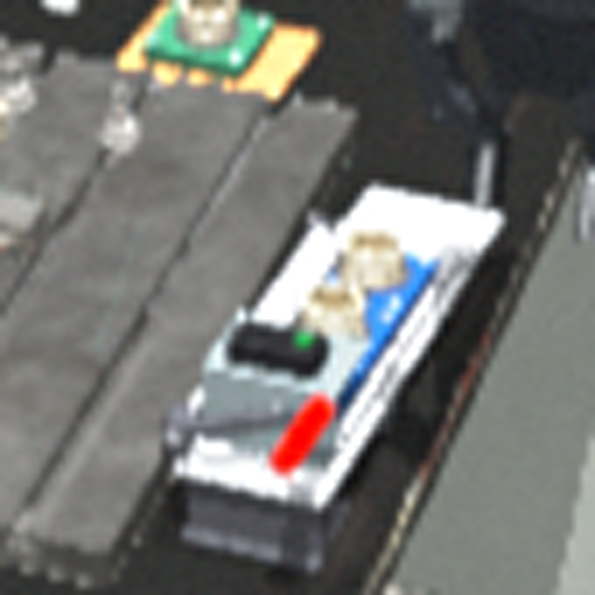

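View pics/t43.png

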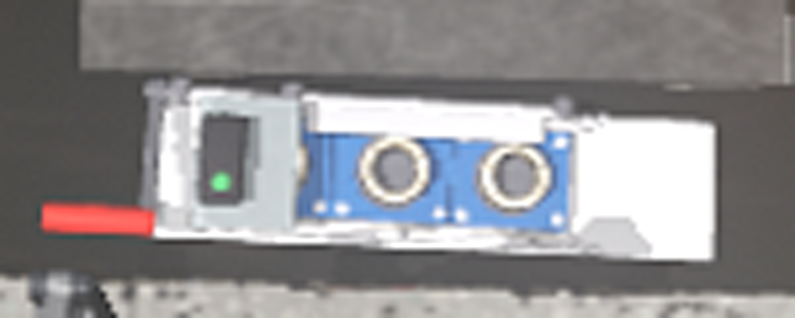

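Run:
```python
from h import *
for x,y in((395,171),(515,177)): print(px2lane('top',(x/5.3+184.5,y/5.3+194.5),34))
g=cv2.imread('pics/top43.png'); crop('top',g,130,140,330,110,2.4,'t44')
```

```text
[1.811e+02 1.000e-01 3.400e+01]
[117.4  -0.3  34. ]
```

View pics/t44.png

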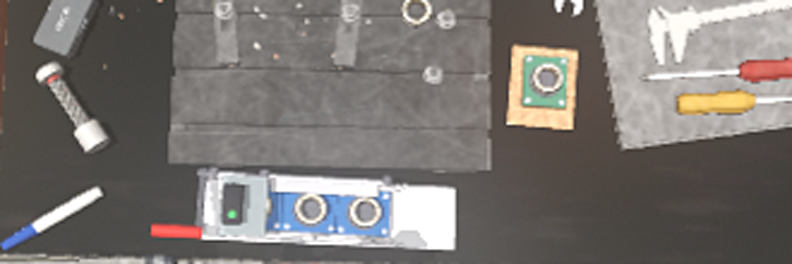

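Run:
```python
from plant import manip
print(manip.job_done())
```

```text
the job is handed in; nothing more can be done
None
```

The job is done and handed in at about 44 s of the 208 s allowed. I swung the lever open to its stop and stood the green carrier on the cork mat. All three blue carriers went up the lane one by one, then I swung the lever shut and drew the arm clear.

What the last checks showed:
- **Blue row:** The first carrier reached the stop with about 8 N on the fingers. Each later one stopped one carrier length further down, also with the force rising. In the last top picture the seams are closed. The two bushes you can see are 63.7 mm apart (64 expected), both reading about 3 mm higher up the lane than nominal. I put that down to my estimate of the ramp's position.
- **Lever:** The force rose to about 27 N at the end of the swing. In the side picture the handle sits within 1 pixel of its starting shut position, slightly lower. The handle slipped toward the fingertips during the closing swing but stayed gripped.
- **Green carrier:** It stands flat on the mat, about 4 mm off centre along the mat's length by the top camera, and I left it there. For the mat's own position, the side camera put it about 8 mm further from the ramp than the top camera did. I went mostly by the top camera.
- **Bystanders:** The pen and plug gauge look untouched.

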